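# Take a die-pressing stack apart: plate to its pile, die to its block

## Robot

A 6-joint arm with a two-finger parallel gripper is mounted at the origin on a cart in front of the work surface, level with it; the furniture and walls round the work are solid. World frame = base frame: x ahead of the robot, y to its left, z up, the work surface at z = 0. Lengths are in m, angles in rad, forces in N, time in s.
With the tool pointing down it reaches from about 0.375 to 0.9 m from the base axis. Payload 3.1 kg.
Tool frame: the origin (TCP) lies midway between the tips of the shut fingers; the grasp point (between the pads) lies 19 mm behind it (manip.hold_point_z is the distance from the TCP to the grasp point, in m); x points along the fingers, y is the direction in which the jaws open and shut, and the axes are right-handed (so a half turn about x gives the same grasp; the last joint's range is limited). The gripper opens to 85 mm and grips with 20 to 120 N. Pads are 22 mm wide; open, the fingers measure 114 mm over their backs; the gripper's body (76 mm by 85 mm) begins 54 mm behind the grasp point. The pads swing forward as they close: fully open they stand 13 mm farther back than shut.
Start: joints at [-1.365, 0.527, 1.433, -0, 1.181, -0.178], TCP at [0.235, -0.579, 0.209] pointing down, gripper open.
Joint ranges: [-3.08, 3.08], [-0.75, 2.2], [0.22, 2.44], [-1.43, 4.57], [0, 2.65], [-2.85, 2.85]. Speed limits (rad/s): [2.79, 2.79, 3.14, 3.14, 3.14, 3.14].

## Interface

Orientations are given as a unit quaternion [x, y, z, w].
In Python, from station import manip, snapshot gives the robot as it stands.
- The arm moves only by the shell command python3 -m crank 'ROWS' [FORCE]. ROWS is JSON, a list of rows, each a list of 5 numbers: the finger opening in m, from 0 to 0.0854, then the shift along the tool's x, y, z in m, then the turn about the tool's x in rad. In form: [[grip, tx, ty, tz, yaw], ...]. A call has 1 to 5 rows; each row shifts and turns the commanded pose from where the row before left it, along the tool's axes as they then stand; what a row does not reach is not made up. A row lasts 1/10 s, in which the tool goes at most 50 mm and 8.59 degrees, less where a joint would pass 70% of its speed; a pose out of reach is approached as far as the arm can. A call is refused whole if a number of a shift passes 0.05 or a number of a turn 0.15, either way. A call with a gripper value outside its range is refused whole. The fingers move at their own pace and stop on an object; FORCE is the grip in N (left out, the last holds). Time passes only in rows, so rows that do not move let the fingers close. It gives the time, the measured TCP pose, the force and the opening at its end, in the units of the state.
- manip.sense(): the state, without advancing time (a new reading comes with each control period).
- snapshot(name): name is "side" or "top" or "wrist"; returns a dict with "image" (420x560x3 uint8, blue, green, red), "range_z" (420x560 float32, m along the optical axis (not along the pixel's ray), 0 where there is no reading), "vertical_fov" (degrees; the focal length in pixels is half the picture's height over the tangent of half this angle, whatever the lens; pixels are square), "cx", "cy" (the principal point, pixels), "distortion" ([k1, k2, p1, p2, k3] as OpenCV has them; the pictures are not rectified), "extrinsics" (4x4, takes a point from world to camera coordinates); the wrist camera has in their place "T_tool_cam" (4x4, takes a point from camera to tool coordinates, whose origin is the TCP and whose axes are the tool frame's). Camera axes: x right, y up, looking along -z (the intrinsics and any distortion apply to the point x, -y, -z); pixel columns grow to the right and rows downward; lengths in m; the calibration is good to about 2 mm. A picture is of the moment at which its call begins: read the wrist's pose just before it.
- manip.sign_off(): hands the job in, once; it reports no verdict.
The state is a dict: "t": time; "q": joint angles; "qd": joint speeds; "tau": joint torques, N m; "tcp_pos": TCP position; "tool_rot": TCP orientation; "force": force on the tool from outside, world axes, zero at the start; "ft_torque": the same for the moment, N m; "finger_gap": opening from 0.0 (shut) to 1.0 (fully open).
Only numpy, scipy, OpenCV 4.12 (cv2) and the standard library are available. Lean on these libraries where they do the work, as an engineer would, in place of code of your own. Each camera call takes 0.05 s, during which the arm holds its last target.

## Task

Take the pressing stack on the plywood board apart. Lift the metal packing plate off the round cutting die and lay it squarely on the pile of like plates, edges lined up, without pushing the pile about. Then stand the round die upright on the bare dark block beside that pile, wholly on its top; never tip the die over.

Things in the scene. Friction and masses are not known exactly. Their poses are not given: they have to be found in the camera images.
- packing_plate: Bare aluminium packing plate, 100 (its x) x 60 (its y) x 8 (z) mm, 0.12 kg, with an 8 mm hole at its +x end. It lies level on top of the round die, its centre within about 5 mm of the die's axis, overhanging the die all round. Origin: centre of its underside; z up.
- pile_top: Uppermost plate of the plate pile on the bare table: the same 100 x 60 x 8 mm plate, lying on one more loose plate of that kind, so that the top of the pile is 16 mm above the table. Origin: centre of its underside (8 mm above the table), axes as for the packing plate: x along the 100 mm side, y along the 60 mm side, z up.
- round_die: Round steel cutting die under the packing plate: ring band 40 mm in diameter, 35 mm tall, 0.12 kg; acts as a rigid cylinder. Stands on a fixed plywood board, 140 x 315 mm, top 32 mm above the table. The larger bare die on the board (74 x 64 x 31 mm) is not part of the job. Origin: centre of its underside; z up along its axis.
- eva_block: Dark, nearly black rectangular block, 124 (its x) x 262 (its y) x 26 mm high, fixed on the table beside the pile. Origin: centre of its underside; z up. On the way from the stack, keep in front of the fixed hand press: its platen, 0.14 m high, has its front edge about 0.61 m ahead of the robot base, from 0.12 to 0.46 m to the left; the frame is 0.43 m high.

How it is judged:
On the way, in this order (a step that is already met when the one before it is completed fails the run):
1. the packing plate lies squarely on the pile (x of packing_plate in the frame of pile_top between -0.015 and 0.015 m and y of packing_plate in the frame of pile_top between -0.015 and 0.015 m and z of packing_plate in the frame of pile_top between 0.005 and 0.011 m and angle between the x axis of packing_plate and the x axis of pile_top, either way round below 0.175 rad and angle between packing_plate's own z axis and vertical below 0.06 rad and distance of pile_top from where it was at the start of the episode below 0.03 m and contact force between the fingers and packing_plate below 0.05 N), for 0.2 s.
2. the round die stands upright on the dark block (x of round_die in the frame of eva_block between -0.044 and 0.044 m and y of round_die in the frame of eva_block between -0.113 and 0.113 m and z of round_die in the frame of eva_block between 0.021 and 0.031 m and angle between round_die's own z axis and vertical below 0.1 rad), for 0.2 s.
At the end, for the whole second after the job is handed in: Packing plate flat on the top pile plate, within 15 mm along each side and 10 degrees (either way round), the pile moved under 30 mm; round die upright (6 degrees) on the dark block, its axis 18 mm or more inside every edge; both released and at rest (all of step 2 and x of packing_plate in the frame of pile_top between -0.015 and 0.015 m and y of packing_plate in the frame of pile_top between -0.015 and 0.015 m and z of packing_plate in the frame of pile_top between 0.005 and 0.011 m and angle between the x axis of packing_plate and the x axis of pile_top, either way round below 0.175 rad and angle between packing_plate's own z axis and vertical below 0.06 rad and distance of pile_top from where it was at the start of the episode below 0.03 m and linear speed of each of packing_plate, round_die below 0.02 m/s); the robot touches nothing.
It fails at once if the round die is tipped over (more than 45 degrees) (angle between round_die's own z axis and vertical above 0.785 rad).
It also fails if it takes over 58 s, if anything falls off the work surface, if the arm or the gripper's body presses on something with over 40 N, if the wrist force passes 120 N, or if a joint passes its speed limit or range.

## Working session

There is one attempt and no reset: what is moved stays moved. The work goes in short steps, Python scripts to look and compute and a shell command to move; the robot and the scene stay as the last step left them, time stands still between calls to the robot, and variables do not carry over. Pictures are saved under pics/ and viewed, and the job is handed in when it is done.

```bash
mkdir -p pics; ls
python3 - <<'E'
from station import manip, snapshot
import cv2, numpy as np
print(manip.sense(), manip.hold_point_z)
for n in ("top","side","wrist"):
    s=snapshot(n); cv2.imwrite(f"pics/{n}0.png",s["image"])
    print(n,{k:(v if k not in("image","range_z") else v.shape) for k,v in s.items()})
    np.save(f"pics/{n}0.npy",s["range_z"])
E
```

```text
pics
{'t': 0.0, 'q': array([-1.36448332e+00,  5.28488771e-01,  1.43391629e+00, -5.06580544e-06,
        1.18140492e+00, -1.78496436e-01]), 'qd': array([ 0.00065532,  0.00025639,  0.00026985, -0.00025315, -0.00059702,
        0.00012416]), 'tau': array([ 1.96327160e-04, -4.42346406e+01, -1.78026474e+01, -2.83698309e-04,
        8.34082573e-03, -7.58068275e-07]), 'tcp_pos': array([ 0.23448083, -0.57851214,  0.20831535]), 'tool_rot': array([-0.6940456 , -0.13599724,  0.69407071, -0.13442955]), 'force': array([0.19535959, 0.5277347 , 0.05640661]), 'ft_torque': array([-0.00674693,  0.03387743,  0.03684104]), 'finger_gap': 0.9987914633717015} 0.0187
top {'image': (420, 560, 3), 'range_z': (420, 560), 'vertical_fov': 42.78685832509289, 'cx': 273.39978903077787, 'cy': 206.7382130348265, 'distortion': array([-0.14784612,  0.        ,  0.        ,  0.        ,  0.        ]), 'extrinsics': array([[-6.77824534e-04, -9.99830626e-01,  1.83918450e-02,
         9.69124901e-02],
       [ 9.93029206e-01,  1.49479950e-03,  1.17859077e-01,
        -5.32830726e-01],
       [-1.17866607e-01,  1.83435270e-
[... 506 characters left out ...]
-0.23586472,  0.86872996,  0.43551817, -0.81841164],
       [ 0.        ,  0.        ,  0.        ,  1.        ]])}
wrist {'image': (420, 560, 3), 'range_z': (420, 560), 'vertical_fov': 65.63755892454719, 'cx': 280.77566964216084, 'cy': 205.76397300199253, 'distortion': array([-0.00163132,  0.        ,  0.        ,  0.        ,  0.        ]), 'T_tool_cam': array([[ 1.15081206e-03,  2.98998139e-01, -9.54253000e-01,
        -1.64103331e-01],
       [ 9.99999182e-01, -8.75980011e-04,  9.31508442e-04,
         8.43890527e-04],
       [-5.57387263e-04, -9.54253292e-01, -2.98998903e-01,
        -7.66585529e-02],
       [ 0.00000000e+00,  0.00000000e+00,  0.00000000e+00,
         1.00000000e+00]])}
```

View pics/top0.png

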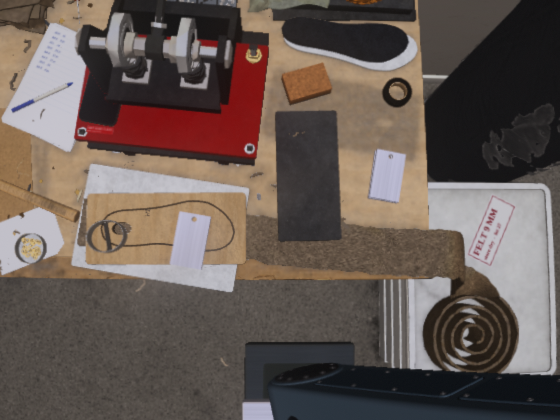

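View pics/side0.png

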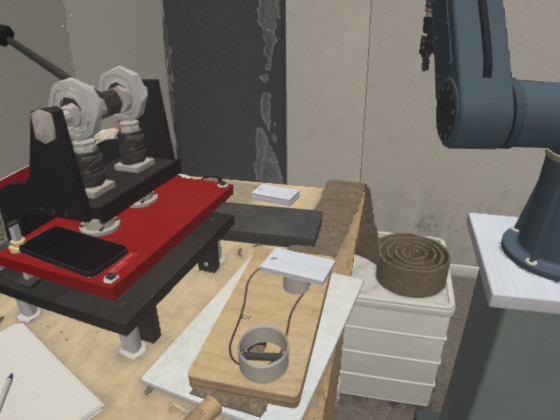

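View pics/wrist0.png

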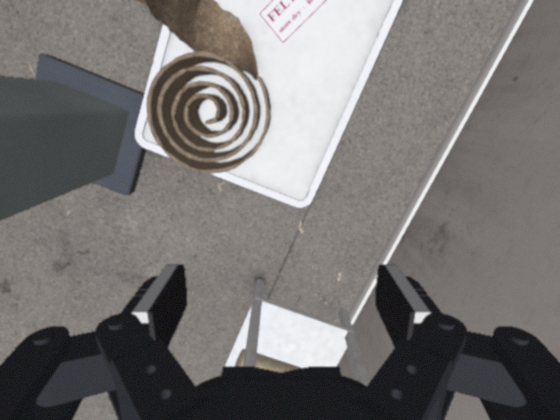

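The top view shows the packing plate on its die at about (189,240), the pile at (387,175), the dark block at (307,175) and the press at upper left. I'll measure them in enlarged crops.

```bash
cat > h.py <<'E'
import numpy as np, cv2
from scipy.spatial.transform import Rotation as R
def K(s):
    f=210/np.tan(np.radians(s["vertical_fov"])/2); return np.array([[f,0,s["cx"]],[0,f,s["cy"]],[0,0,1.]])
def Twc(s,st=None):
    if "extrinsics" in s: return np.linalg.inv(s["extrinsics"])
    T=np.eye(4);T[:3,:3]=R.from_quat(st["tool_rot"]).as_matrix();T[:3,3]=st["tcp_pos"]; return T@s["T_tool_cam"]
def rays(s,T,px):
    u=cv2.undistortPoints(np.array(px,float).reshape(-1,1,2),K(s),np.array(s["distortion"])).reshape(-1,2)
    return np.c_[u[:,0],-u[:,1],-np.ones(len(u))]@T[:3,:3].T, T[:3,3]
def onplane(s,T,px,z):
    d,o=rays(s,T,px); return o+d*((z-o[2])/d[:,2])[:,None]
def cloud(s,T):
    v,u=np.mgrid[:420,:560]; px=np.c_[u.ravel(),v.ravel()]
    d,o=rays(s,T,px); return (o+d*s["range_z"].ravel()[:,None]).reshape(420,560,3)
E
python3 - <<'E'
from h import *
from station import manip, snapshot
s=snapshot("top"); T=Twc(s); c=cloud(s,T)
im=s["image"]
a=cv2.resize(im[195:285,140:260],None,fx=5,fy=5,interpolation=cv2.INTER_CUBIC)
b=cv2.resize(im[135:215,350:430],None,fx=6,fy=6,interpolation=cv2.INTER_CUBIC)
cv2.imwrite("pics/a.png",a);cv2.imwrite("pics/b.png",b)
for n,(u,v) in dict(plate=(189,245),pile=(387,180),block=(307,175),board=(150,210),table=(360,140),bighole=(106,236)).items(): print(n,c[v,u],s["range_z"][v,u])
def rect(mask,n):
    m=mask.astype(np.uint8); k,l,st,_=cv2.connectedComponentsWithStats(m)
    for i in range(1,k):
        if st[i,4]>200:
            p=c[l==i]; r=cv2.minAreaRect(p[:,:2].astype(np.float32)); print(n,st[i],r,"z",np.median(p[:,2]))
z=c[...,2]; v,u=np.mgrid[:420,:560]
rect((z>.062)&(z<.09)&(v>195)&(v<285)&(u>140)&(u<260),"plate")
rect((z>.010)&(z<.024)&(v>140)&(v<210)&(u>355)&(u<415),"pile")
rect((z>.017)&(z<.036)&(v>100)&(v<250)&(u>265)&(u<345),"block")
E
```

```text
plate [0.45570814 0.25473646 0.0753286 ] 0.9908192
pile [ 0.58903016 -0.13200163  0.01659856] 1.0719383
block [0.59645547 0.03057289 0.02760209] 1.0589063
board [0.52560638 0.33823333 0.03404524] 1.0385149
table [ 0.67578403 -0.08245597 -0.00244258] 1.10016
bighole [0.47355576 0.42052664 0.04653896] 1.0184658
plate [ 170  211   41   59 1739] ((0.46548032760620117, 0.2538495361804962), (0.06116615608334541, 0.1007900983095169), 80.18696594238281) z 0.07504382435942114
pile [ 368  149   38   54 1474] ((0.5989893674850464, -0.13241901993751526), (0.06390175223350525, 0.1009276732802391), 79.37134552001953) z 0.01624082987206832
block [ 275  111   67  130 8082] ((0.5987781286239624, 0.02844652161002159), (0.2615480124950409, 0.124813973903656), 1.3251539468765259) z 0.026258612739219034
```

```bash
sleep 1; echo
```

```text
(no output)
```

View pics/a.png

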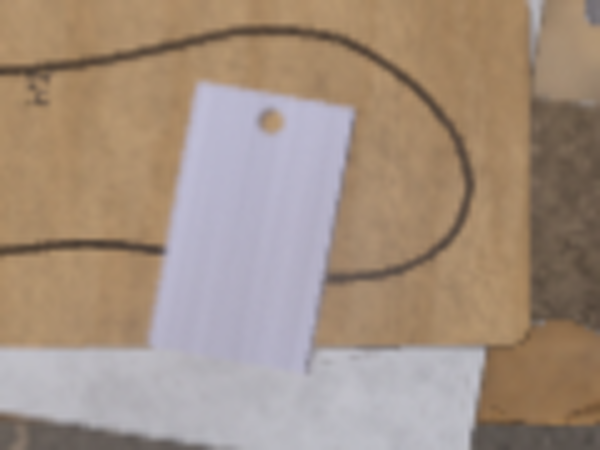

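View pics/b.png

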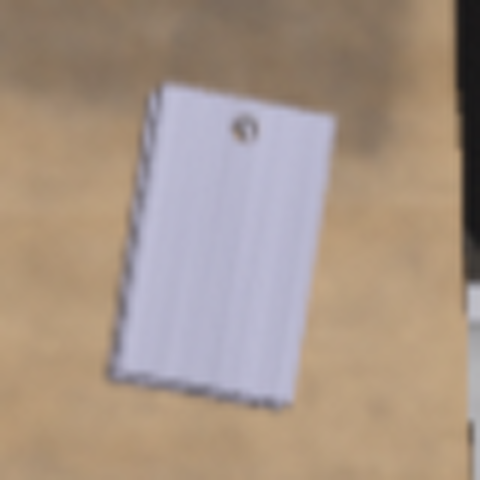

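```bash
cat >> h.py <<'E'
def pose(st):
    M=R.from_quat(st["tool_rot"]).as_matrix(); return M
def plan(st,xyz=None,jaw=None):
    """shift in tool axes to world xyz ; yaw turn (about tool x) to bring jaw axis to angle jaw (mod pi)"""
    M=pose(st); y=M[:,1]
    if xyz is not None: print("tool shift",np.round(M.T@(np.array(xyz)-st["tcp_pos"]),4))
    if jaw is not None:
        a=np.arctan2(y[1],y[0]); d=(jaw-a+np.pi/2)%np.pi-np.pi/2
        print("jaw now",round(a,4),"turn about tool x",round(d*np.sign(M[2,0]),4))
E
python3 - <<'E'
from h import *
from station import manip, snapshot
s=snapshot("top"); T=Twc(s)
for n,p,sc,of,z in (("plate",[(198,82),(355,106),(308,373),(150,345)],5,(140,195),.075),("pile",[(162,85),(336,117),(293,404),(119,376)],6,(350,135),.016)):
    p=(np.array(p)+.5)/sc-.5+of; w=onplane(s,T,p,z)
    e=np.r_[[w[0]-w[3]],[w[1]-w[2]]]; e2=np.r_[[w[0]-w[1]],[w[3]-w[2]]]
    print(n,w.mean(0),np.linalg.norm(e,axis=1),np.linalg.norm(e2,axis=1),np.degrees(np.arctan2(e[:,1],e[:,0])),np.degrees(np.arctan2(e2[:,1],e2[:,0])))
st=manip.sense(); print(np.round(pose(st),3))
s=snapshot("wrist"); 
d,o=rays(s,s["T_tool_cam"],[(u,v) for u,v in ((168,275),(180,268),(395,275),(185,300),(150,320))])
for (u,v),r in zip(((168,275),(180,268),(395,275),(185,300),(150,320)),d): print(u,v,o+r*s["range_z"][v,u])
plan(st,(.46,.25,.16),np.radians(80))
E
```

```text
plate [0.46541553 0.25285484 0.075     ] [0.0994771  0.10061772] [0.05971582 0.05979316] [-9.39777939 -9.3507005 ] [81.41718594 80.32315746]
pile [ 0.5987017  -0.13365258  0.016     ] [0.10088361 0.099872  ] [0.06062599 0.05961852] [ -9.85319155 -10.43530448] [80.064622   81.04041842]
[[-0.     0.375 -0.927]
 [ 0.001 -0.927 -0.375]
 [-1.    -0.001 -0.   ]]
168 275 [-0.04844613 -0.04425941 -0.01142344]
180 268 [-0.03956096 -0.04225444 -0.00977306]
395 275 [-0.04783965  0.04652832 -0.01119092]
185 300 [-0.03821861 -0.04195552  0.0068523 ]
150 320 [-0.07174988 -0.04293997 -0.00766415]
tool shift [ 0.0496 -0.6837 -0.5201]
jaw now -1.186 turn about tool x 0.5593
```

```bash
python3 -m crank '[[0.0854,0,0,0,0.14],[0.0854,0,0,0,0.14],[0.0854,0,0,0,0.14],[0.0854,0,0,0,0.14]]'
python3 - <<'E'
from h import *
from station import manip
st=manip.sense(); print(np.round(pose(st),3))
plan(st,(.52,-.2,.209),np.radians(80.3)); plan(st,(.4654,.253,.16))
E
```

```text
t: 0.7
tcp_pos: [0.2346, -0.5792, 0.2092]
tool_rot: [-0.704, 0.064, 0.704, 0.064]
force: [0.1, 0.5, 0.1]
finger_gap: 1.001
[[-0.    -0.18  -0.984]
 [ 0.    -0.984  0.18 ]
 [-1.    -0.     0.   ]]
tool shift [ 3.000e-04 -4.244e-01 -2.125e-01]
jaw now -1.7518 turn about tool x -0.0117
tool shift [ 0.0494 -0.8601 -0.0773]
```

Now frame: tool y ≈ −world y, tool z ≈ −world x. Swing out to (0.52, −0.2).

```bash
python3 -m crank '[[0.0854,0,-0.042,-0.021,-0.0117],[0.0854,0,-0.042,-0.021,0],[0.0854,0,-0.042,-0.021,0],[0.0854,0,-0.042,-0.021,0],[0.0854,0,-0.042,-0.021,0]]'; python3 -m crank '[[0.0854,0,-0.042,-0.021,0],[0.0854,0,-0.042,-0.021,0],[0.0854,0,-0.042,-0.021,0],[0.0854,0,-0.042,-0.021,0],[0.0854,0,-0.042,-0.021,0]]'
python3 - <<'E'
from h import *
from station import manip
st=manip.sense(); 
plan(st,(.465,.253,.18),np.radians(80.3))
E
```

```text
t: 1.2
tcp_pos: [0.3737, -0.388, 0.2094]
tool_rot: [0.705, -0.058, -0.705, -0.058]
force: [0.9, -0.9, 0.3]
finger_gap: 1.0
t: 1.7
tcp_pos: [0.5116, -0.1977, 0.2095]
tool_rot: [0.705, -0.058, -0.705, -0.058]
force: [1.1, -0.3, 0.9]
finger_gap: 1.002
tool shift [ 0.0293 -0.4371  0.1194]
jaw now -1.7344 turn about tool x 0.0057
```

```bash
python3 -m crank '[[0.0854,0,-0.043,0.012,0.0057],[0.0854,0,-0.044,0.012,0],[0.0854,0,-0.044,0.012,0],[0.0854,0,-0.044,0.012,0],[0.0854,0,-0.044,0.012,0]]'; python3 -m crank '[[0.0854,0,-0.044,0.012,0],[0.0854,0,-0.044,0.012,0],[0.0854,0,-0.044,0.012,0],[0.0854,0,-0.043,0.012,0],[0.0854,0,-0.043,0.011,0]]';  python3 -m crank '[[0.0854,0,0,0,0],[0.0854,0,0,0,0]]'
python3 - <<'E'
from h import *
from station import manip,snapshot
st=manip.sense(); 
plan(st,(.465,.253,.18),np.radians(80.4))
s=snapshot("wrist"); cv2.imwrite("pics/w1.png",s["image"])
s=snapshot("side"); cv2.imwrite("pics/s1.png",s["image"])
E
```

```text
t: 2.2
tcp_pos: [0.4878, 0.0283, 0.2095]
tool_rot: [0.705, -0.06, -0.704, -0.06]
force: [0.9, -0.4, -0.1]
finger_gap: 1.0
t: 2.7
tcp_pos: [0.4662, 0.2533, 0.2095]
tool_rot: [0.705, -0.06, -0.704, -0.06]
force: [0.9, -0.1, 0.6]
finger_gap: 1.003
t: 2.9
tcp_pos: [0.4662, 0.2523, 0.2092]
tool_rot: [-0.705, 0.059, 0.705, 0.059]
force: [0.3, -0.0, -0.6]
finger_gap: 1.004
tool shift [ 0.0292 -0.0006  0.0013]
jaw now -1.737 turn about tool x 0.0013
```

View pics/w1.png

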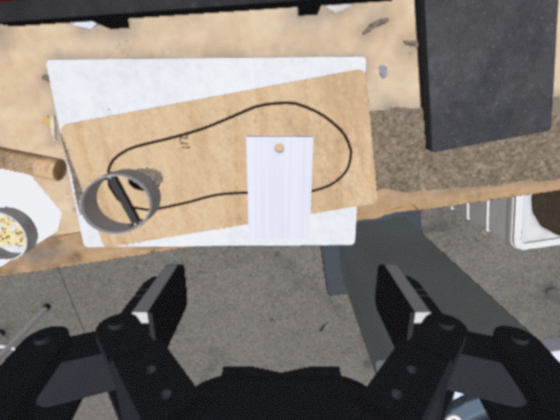

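View pics/s1.png

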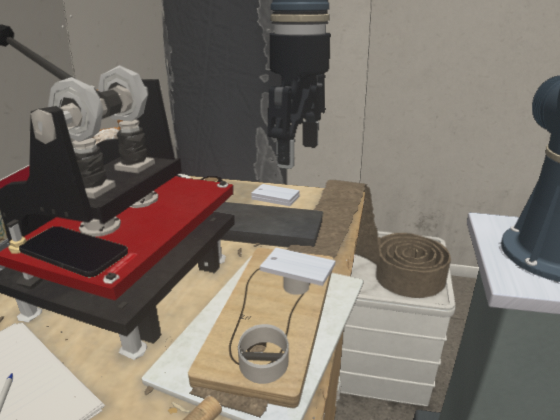

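Run:
```python
from h import *
from station import manip,snapshot
st=manip.sense(); s=snapshot("wrist");T=Twc(s,st)
w=onplane(s,T,[(247,138),(313,138),(311,243),(248,241)],.075);print(w,w.mean(0))
c=cloud(s,T); m=(c[...,2]>.062)&(c[...,2]<.09)&(np.mgrid[:420,:560][1]>230)&(np.mgrid[:420,:560][1]<330)&(np.mgrid[:420,:560][0]<260)
p=c[m]; print(m.sum(),cv2.minAreaRect(p[:,:2].astype(np.float32)),np.median(p[:,2]))
print("die?",[ (c[v,280]) for v in range(230,252,3)])
s=snapshot("side"); x=s["extrinsics"]@np.r_[st["tcp_pos"],1]; x=x[:3]; k=K(s); print(k[0,0]*x[0]/-x[2]+k[0,2], k[1,1]*-x[1]/-x[2]+k[1,2],x)
# 
cv2.imwrite("pics/w2.png",cv2.resize(snapshot("wrist")["image"][120:260,220:340],None,fx=5,fy=4))
```

```text
[[0.51838087 0.27225736 0.075     ]
 [0.5083736  0.2136131  0.075     ]
 [0.40675849 0.22988523 0.075     ]
 [0.41941755 0.29132354 0.075     ]] [0.46323263 0.25176981 0.075     ]
7346 ((0.5172909498214722, 0.24042126536369324), (0.08187403529882431, 0.20757684111595154), 81.20854949951172) 0.07442644507348284
die? [array([0.42521329, 0.25805299, 0.07389904]), array([0.42254132, 0.25850745, 0.07506657]), array([0.41911223, 0.25909756, 0.07438657]), array([0.41638871, 0.25956119, 0.07545086]), array([0.38435803, 0.26526283, 0.00902341]), array([ 0.0267039 ,  0.32909482, -0.78583181]), array([ 0.01184021,  0.33165953, -0.79094271]), array([ 5.95660560e-04,  3.33577968e-01, -7.87898056e-01])]
298.05989874578745 180.7056818972572 [ 0.03888366  0.03858896 -0.61963366]
```

View pics/w2.png

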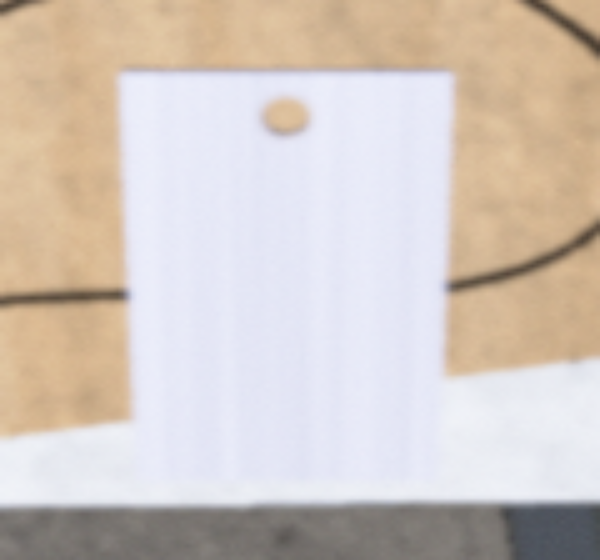

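Wrist view agrees with the top view: plate corners at (247,138), (313,138), (311,243) and (248,241), centred near (0.465,0.253). Descending to straddle it.

```bash
python3 -m crank '[[0.0854,0.026,-0.0006,0.0012,0],[0.0854,0.026,0,0,0],[0.0854,0.026,0,0,0],[0.0854,0.026,0,0,0],[0.0854,0.026,0,0,0]]'; python3 -m crank '[[0.0854,0.01,0,0,0],[0.0854,0.01,0,0,0],[0.0854,0,0,0,0]]';python3 - <<'E'
from h import *
from station import manip,snapshot
print(manip.sense()["force"])
s=snapshot("wrist"); cv2.imwrite("pics/w3.png",s["image"])
s=snapshot("side"); cv2.imwrite("pics/s3.png",cv2.resize(s["image"][200:350,200:380],None,fx=4,fy=4))
E
```

```text
t: 3.65
tcp_pos: [0.4663, 0.2511, 0.0786]
tool_rot: [0.705, -0.06, -0.704, -0.061]
force: [0.2, -0.4, 0.2]
finger_gap: 0.998
t: 3.95
tcp_pos: [0.4655, 0.2517, 0.0588]
tool_rot: [-0.704, 0.06, 0.705, 0.06]
force: [-0.2, 1.1, 0.8]
finger_gap: 0.998
[-0.21777544  1.13229869  0.8281382 ]
```

View pics/w3.png

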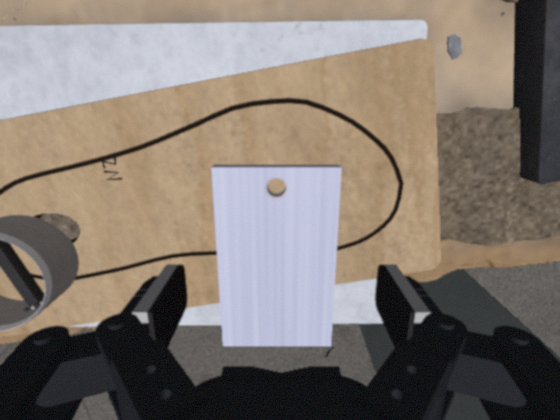

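View pics/s3.png

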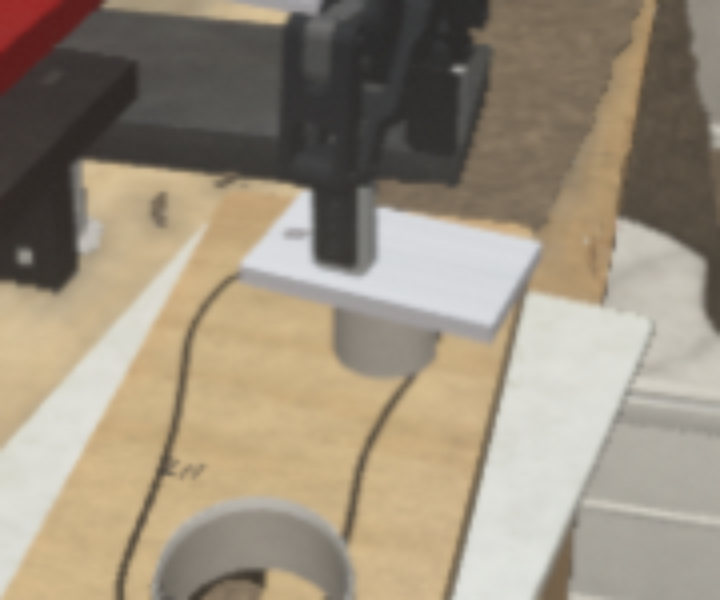

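Plate is between the fingers, about 4 px left of centre (about 1.5 mm). I'll correct that while closing slowly.

```bash
python3 -m crank '[[0.075,0,-0.0015,0,0],[0.068,0,0,0,0],[0.064,0,0,0,0],[0.062,0,0,0,0]]' 25; python3 -m crank '[[0.06,0,0,0,0],[0.056,0,0,0,0],[0.052,0,0,0,0],[0.05,0,0,0,0],[0.05,0,0,0,0]]'
python3 - <<'E'
from h import *
from station import manip,snapshot
s=snapshot("wrist"); cv2.imwrite("pics/w4.png",s["image"])
s=snapshot("side"); cv2.imwrite("pics/s4.png",cv2.resize(s["image"][200:350,200:380],None,fx=4,fy=4))
E
```

```text
t: 4.45
tcp_pos: [0.466, 0.2538, 0.0597]
tool_rot: [0.705, -0.06, -0.704, -0.06]
force: [0.7, -0.6, -0.2]
finger_gap: 0.724
t: 4.95
tcp_pos: [0.4658, 0.2537, 0.0593]
tool_rot: [-0.705, 0.06, 0.705, 0.06]
force: [0.4, -0.9, 0.0]
finger_gap: 0.585
```

View pics/s4.png

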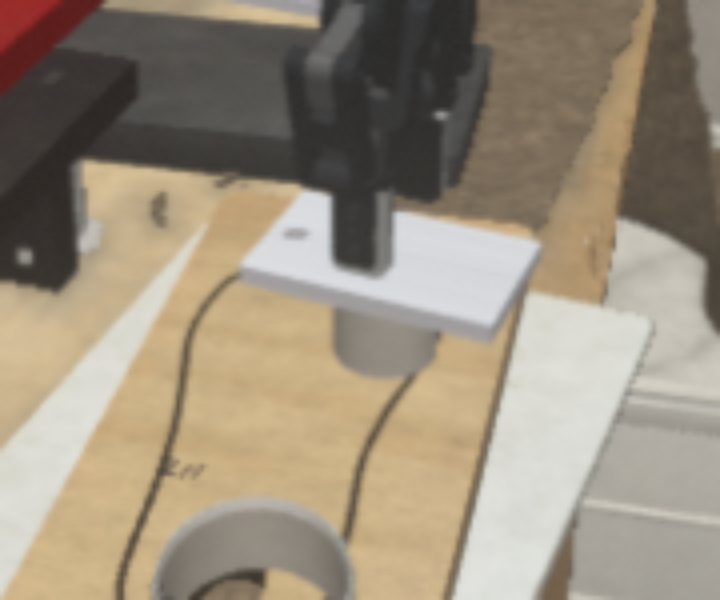

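View pics/w4.png

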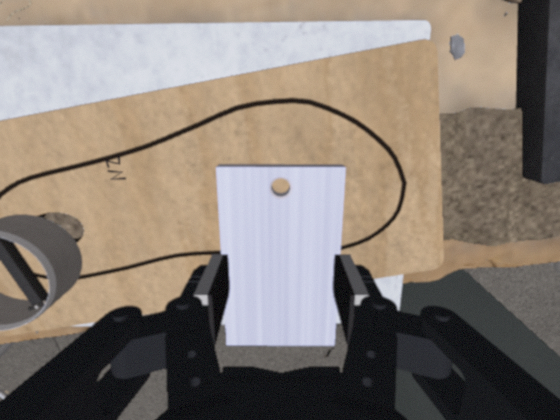

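The opening reached the commanded 50 mm and the fingers cover the plate's edges, so the tips are above the plate. I'll measure where the tips really are.

Run:
```python
from h import *
from station import manip,snapshot
st=manip.sense(); s=snapshot("wrist"); c=cloud(s,s["T_tool_cam"])
print(st["tcp_pos"],st["finger_gap"],st["force"])
for u in (205,212,220,226,338,345):
    print(u,[(v,*(np.round(c[v,u]*1000).astype(int))) for v in range(246,330,8)])
cv2.imwrite("pics/w5.png",cv2.resize(s["image"][230:350,190:370],None,fx=4,fy=4,interpolation=cv2.INTER_CUBIC))
```

```text
[0.46584605 0.25365127 0.05929316] 0.5840834623664819 [-0.42549498 -0.78082585  0.54132878]
205 [(246, np.int64(28), np.int64(-48), np.int64(10)), (254, np.int64(29), np.int64(-49), np.int64(16)), (262, np.int64(27), np.int64(-49), np.int64(22)), (270, np.int64(-44), np.int64(-31), np.int64(-12)), (278, np.int64(-49), np.int64(-30), np.int64(-11)), (286, np.int64(-55), np.int64(-28), np.int64(-11)), (294, np.int64(-62), np.int64(-27), np.int64(-12)), (302, np.int64(-62), np.int64(-27), np.int64(-8)), (310, np.int64(-66), np.int64(-26), np.int64(-8)), (318, np.int64(-76), np.int64(-23), np.int64(-12)), (326, np.int64(-80), np.int64(-22), np.int64(-12))]
212 [(246, np.int64(28), np.int64(-44), np.int64(10)), (254, np.int64(-29), np.int64(-31), np.int64(-11)), (262, np.int64(-36), np.int64(-29), np.int64(-11)), (270, np.int64(-44), np.int64(-28), np.int64(-12)), (278, np.int64(-50), np.int64(-26), np.int64(-12)), (286, np.int64(-56), np.int64(-25), np.int64(-11)), (294, np.int64(-61), np.int64(-24), np.int64(-11)), (302, np.int64(-60), np.int64(-25), np.int64(-7)), (310, np.int64(-62), 
[... 1674 characters left out ...]
 np.int64(-43), np.int64(25), np.int64(9)), (318, np.int64(50), np.int64(45), np.int64(81)), (326, np.int64(852), np.int64(211), np.int64(708))]
345 [(246, np.int64(29), np.int64(42), np.int64(11)), (254, np.int64(-28), np.int64(30), np.int64(-11)), (262, np.int64(-37), np.int64(28), np.int64(-12)), (270, np.int64(-44), np.int64(27), np.int64(-11)), (278, np.int64(-51), np.int64(26), np.int64(-12)), (286, np.int64(-53), np.int64(26), np.int64(-9)), (294, np.int64(-54), np.int64(26), np.int64(-6)), (302, np.int64(-55), np.int64(26), np.int64(-4)), (310, np.int64(-56), np.int64(26), np.int64(-1)), (318, np.int64(-56), np.int64(26), np.int64(3)), (326, np.int64(-58), np.int64(25), np.int64(5))]
```

View pics/w5.png

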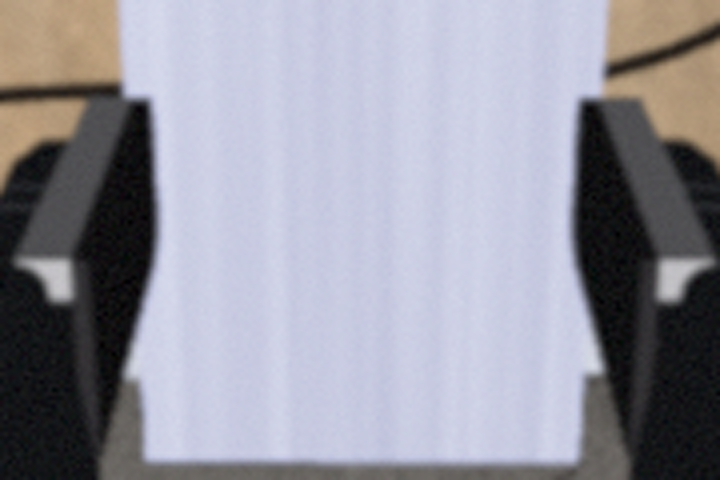

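Run:
```python
from h import *
from station import manip,snapshot
s=snapshot("side"); c=cloud(s,Twc(s))
for u in (284,288,291,295): print(u,[(v,*(np.round(c[v,u]*1000).astype(int).tolist())) for v in range(255,272,2)])
```

```text
284 [(255, 478, 289, 110), (257, 478, 289, 107), (259, 477, 290, 104), (261, 478, 289, 100), (263, 478, 288, 96), (265, 478, 287, 91), (267, 483, 268, 75), (269, 481, 274, 76), (271, 480, 278, 75)]
288 [(255, 472, 291, 112), (257, 473, 286, 106), (259, 472, 289, 104), (261, 473, 286, 99), (263, 472, 288, 97), (265, 472, 290, 95), (267, 473, 283, 87), (269, 476, 272, 76), (271, 475, 277, 75)]
291 [(255, 467, 291, 112), (257, 467, 292, 110), (259, 467, 291, 106), (261, 467, 292, 103), (263, 467, 291, 99), (265, 354, 815, 445), (267, 469, 283, 87), (269, 471, 271, 75), (271, 470, 277, 76)]
295 [(255, 463, 285, 110), (257, 463, 285, 106), (259, 462, 287, 104), (261, 463, 284, 99), (263, 462, 285, 96), (265, 462, 286, 93), (267, 462, 286, 90), (269, 465, 271, 76), (271, 464, 275, 75)]
```

Both cameras put the tips at z≈0.088 with the TCP at 0.059, so they are about 29 mm behind the TCP at this opening, not at it. Reopen, go down about 25 mm more and close again.

```bash
python3 -m crank '[[0.0854,0,0,0,0],[0.0854,0,0,0,0],[0.0854,0,0,0,0],[0.0854,0,0,0,0],[0.0854,0,0,0,0]]'; python3 -m crank '[[0.0854,0.008,0,0,0],[0.0854,0.008,0,0,0],[0.0854,0.009,0,0,0],[0.0854,0,0,0,0]]'
python3 - <<'E'
from h import *
from station import manip,snapshot
print(manip.sense()["force"])
s=snapshot("wrist"); cv2.imwrite("pics/w6.png",s["image"])
s=snapshot("side"); cv2.imwrite("pics/s6.png",cv2.resize(s["image"][200:350,200:380],None,fx=4,fy=4))
E
```

```text
t: 5.65
tcp_pos: [0.4658, 0.2537, 0.0593]
tool_rot: [-0.705, 0.06, 0.705, 0.06]
force: [0.3, -0.6, 0.3]
finger_gap: 0.999
t: 6.05
tcp_pos: [0.4646, 0.2532, 0.0326]
tool_rot: [-0.703, 0.06, 0.706, 0.059]
force: [-0.7, -0.1, -0.2]
finger_gap: 0.997
[-0.65881915 -0.14055099 -0.23413182]
```

View pics/s6.png

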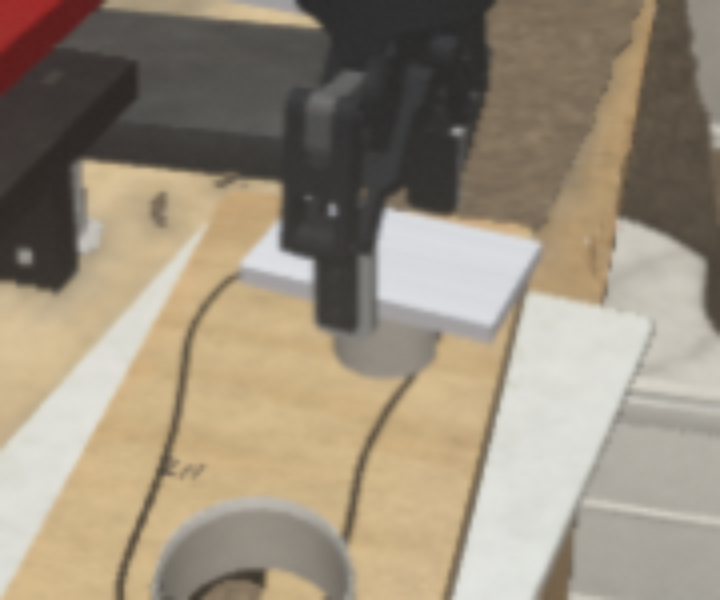

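View pics/w6.png

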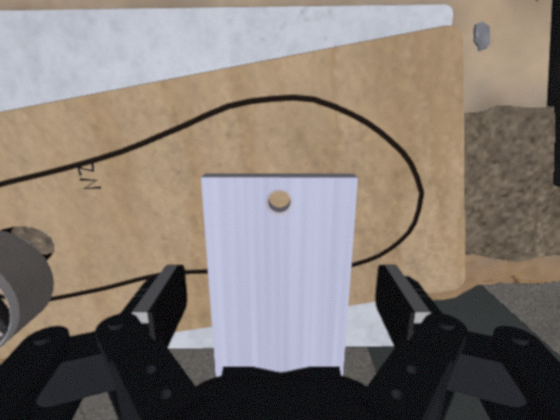

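```bash
python3 -m crank '[[0.075,-0.001,0,0,0],[0.068,0,0,0,0],[0.064,0,0,0,0],[0.062,0,0,0,0]]' 25; python3 -m crank '[[0.06,0,0,0,0],[0.056,0,0,0,0],[0.052,0,0,0,0],[0.05,0,0,0,0],[0.05,0,0,0,0]]'
python3 - <<'E'
from h import *
from station import manip,snapshot
st=manip.sense();print(st["force"],st["finger_gap"]*85.4)
s=snapshot("wrist"); cv2.imwrite("pics/w7.png",cv2.resize(s["image"][150:390,140:420],None,fx=2,fy=2))
s=snapshot("side"); c=cloud(s,Twc(s));cv2.imwrite("pics/s7.png",cv2.resize(s["image"][200:350,200:380],None,fx=4,fy=4))
for u in (285,288,291,294): print(u,[(v,*(np.round(c[v,u]*1000).astype(int).tolist())) for v in range(266,290,2)])
E
```

```text
t: 6.55
tcp_pos: [0.466, 0.2537, 0.0356]
tool_rot: [0.705, -0.06, -0.704, -0.06]
force: [0.4, -0.3, -0.6]
finger_gap: 0.727
t: 7.05
tcp_pos: [0.466, 0.2538, 0.0357]
tool_rot: [0.705, -0.06, -0.704, -0.06]
force: [-1.4, 0.6, 5.7]
finger_gap: 0.698
[-1.38045527  0.60610443  5.74946298] 59.56756693148145
285 [(266, 475, 293, 94), (268, 475, 294, 92), (270, 475, 295, 89), (272, 475, 295, 85), (274, 474, 296, 83), (276, 476, 291, 76), (278, 475, 296, 75), (280, 475, 294, 71), (282, 481, 269, 49), (284, 481, 270, 46), (286, 480, 272, 44), (288, 480, 272, 40)]
288 [(266, 470, 297, 97), (268, 471, 293, 92), (270, 470, 296, 90), (272, 470, 295, 86), (274, 471, 294, 82), (276, 470, 297, 80), (278, 470, 296, 76), (280, 470, 297, 73), (282, 472, 289, 64), (284, 475, 274, 50), (286, 475, 276, 47), (288, 475, 275, 43)]
291 [(266, 466, 296, 98), (268, 466, 296, 94), (270, 466, 293, 89), (272, 467, 291, 84), (274, 466, 293, 82), (276, 466, 293, 79), (278, 466, 294, 75), (280, 467, 292, 71), (282, 467, 288, 65), (284, 470, 276, 52), (286, 470, 275, 48), (288, 470, 277, 45)]
294 [(266, 463, 291, 95), (268, 463, 289, 90), (270, 462, 292, 89), (272, 463, 290, 84), (274, 463, 290, 81), (276, 462, 291, 78), (278, 462, 292, 75), (280, 462, 291, 71), (282, 462, 291, 67), (284, 465, 278, 54), (286, 465, 277, 50), (288, 465, 276, 45)]
```

View pics/s7.png

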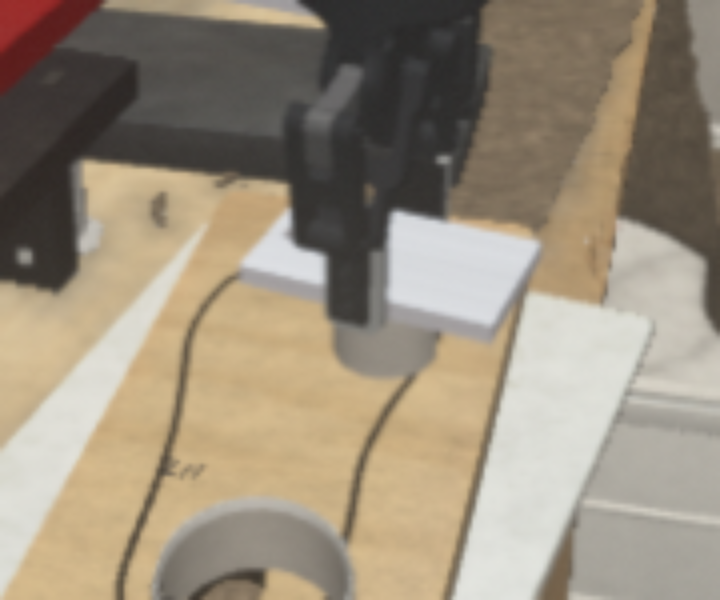

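View pics/w7.png

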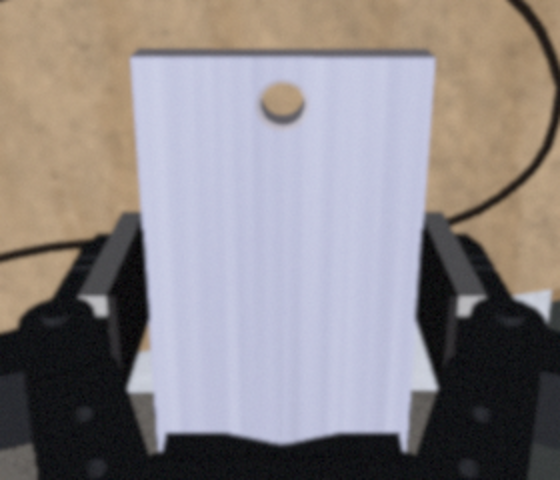

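Gripped at 59.6 mm, tips about 2 mm below the plate's underside. Lifting.

```bash
python3 -m crank '[[0.05,-0.006,0,0,0],[0.05,-0.012,0,0,0],[0.05,-0.022,0,0,0],[0.05,-0.03,0,0,0],[0.05,-0.03,0,0,0]]' 30
python3 - <<'E'
from h import *
from station import manip,snapshot
st=manip.sense();print(st["force"],st["finger_gap"]*85.4)
plan(st,(.5987,-.1337,.13))
s=snapshot("wrist"); T=Twc(s,st); c=cloud(s,T); cv2.imwrite("pics/w8.png",s["image"])
print([c[v,281].round(4).tolist() for v in (190,230,270,310)])
s=snapshot("side"); cv2.imwrite("pics/s8.png",s["image"])
s=snapshot("top"); cv2.imwrite("pics/t8.png",s["image"])
E
```

```text
t: 7.65
tcp_pos: [0.4653, 0.2534, 0.1364]
tool_rot: [-0.704, 0.06, 0.705, 0.06]
force: [0.3, 0.0, -1.3]
finger_gap: 0.694
[ 0.26457335  0.02454298 -1.34462676] 59.29883096617816
tool shift [ 0.0065  0.3591 -0.1967]
[[0.5085, 0.2454, 0.1736], [0.492, 0.2482, 0.1751], [0.4735, 0.2513, 0.1746], [0.4538, 0.2546, 0.1749]]
```

View pics/s8.png

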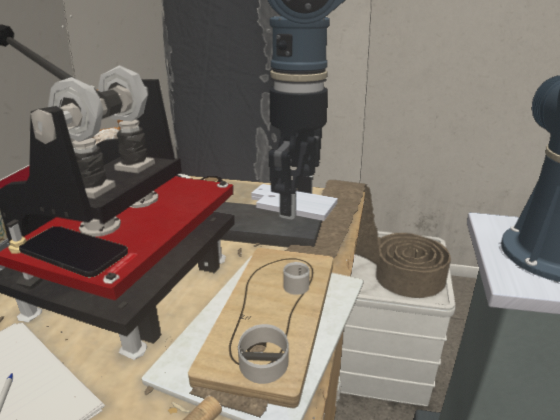

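View pics/w8.png

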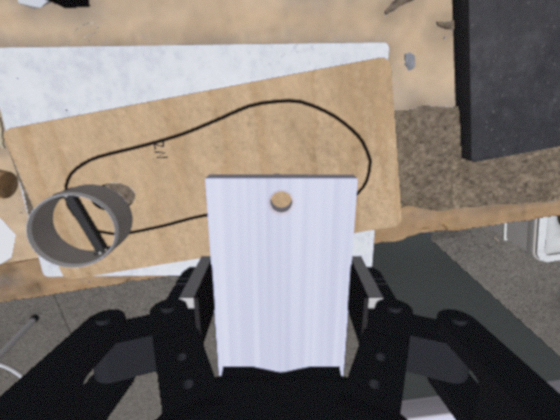

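Plate is held level and the die at (297,277) in the side view still stands. Carrying the plate to the pile, keeping in front of the press.

```bash
python3 -m crank '[[0.05,0,0.02,0,0],[0.05,0,0.035,0,0],[0.05,0,0.04,0,0],[0.05,0,0.04,-0.01,0],[0.05,0,0.04,-0.02,0]]'; python3 -m crank '[[0.05,0,0.04,-0.03,0],[0.05,0,0.04,-0.035,0],[0.05,0,0.04,-0.035,0],[0.05,0,0.036,-0.035,0],[0.05,0,0.02,-0.02,0]]'; python3 -m crank '[[0.05,0,0.008,-0.01,0],[0.05,0,0,0,0],[0.05,0,0,0,0]]'
python3 - <<'E'
from h import *
from station import manip,snapshot
st=manip.sense();print(st["force"],st["finger_gap"]*85.4)
plan(st,(.5987,-.1337,.13))
s=snapshot("wrist"); T=Twc(s,st); c=cloud(s,T); cv2.imwrite("pics/w9.png",s["image"])
s=snapshot("side"); cv2.imwrite("pics/s9.png",cv2.resize(s["image"][130:280,190:390],None,fx=4,fy=4))
s=snapshot("top"); cv2.imwrite("pics/t9.png",s["image"])
E
```

```text
t: 8.3
tcp_pos: [0.4625, 0.0753, 0.1341]
tool_rot: [-0.703, 0.059, 0.707, 0.059]
force: [0.8, 0.7, -1.1]
finger_gap: 0.692
t: 8.8
tcp_pos: [0.5872, -0.1218, 0.134]
tool_rot: [0.705, -0.061, -0.704, -0.06]
force: [0.6, 0.0, -0.6]
finger_gap: 0.689
t: 9.1
tcp_pos: [0.5922, -0.1257, 0.1342]
tool_rot: [-0.703, 0.059, 0.706, 0.06]
force: [0.1, -0.7, -1.3]
finger_gap: 0.688
[ 0.10380864 -0.704563   -1.28793931] 58.77034369475117
tool shift [ 0.0041  0.0068 -0.0078]
```

View pics/s9.png

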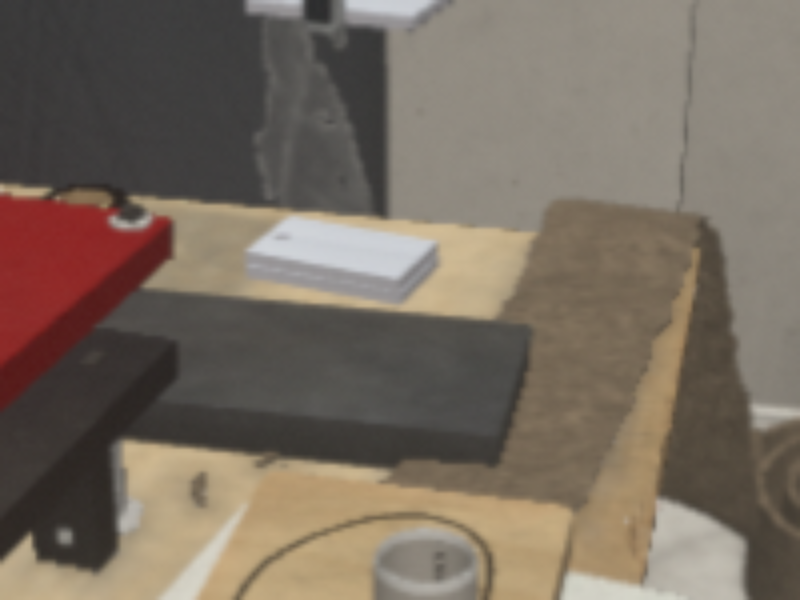

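View pics/w9.png

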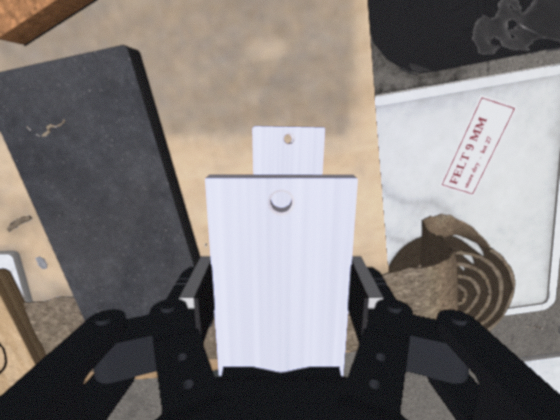

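View pics/t9.png

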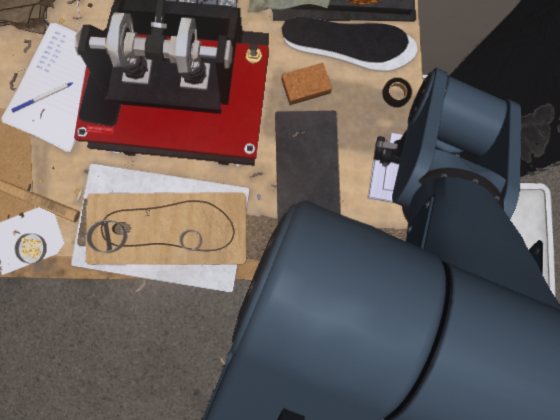

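```bash
cat > rel.py <<'E'
from h import *
from station import manip,snapshot
def rel(held,pile,zt=.0384):
    st=manip.sense(); s=snapshot("wrist"); T=Twc(s,st)
    ph=onplane(s,T,held,st["tcp_pos"][2]+zt); pp=onplane(s,T,pile,.016)
    for n,p in (("held",ph),("pile",pp)):
        d=p[1]-p[0]; a=np.degrees(np.arctan2(d[1],d[0])); m=p[:2].mean(0); L=np.linalg.norm(d)
        ax=np.array([-d[1],d[0],0])/L  # toward +x end
        if ax[0]<0: ax=-ax
        print(n,"mid",m.round(4),"width",round(L,4),"ang",round(a,2),"centre",(m-.05*ax).round(4))
    print("tcp",st["tcp_pos"])
E
python3 - <<'E'
from rel import *
rel([(207,177),(356,177)],[(253,127),(324.5,127)])
s=snapshot("wrist"); cv2.imwrite("pics/w10.png",cv2.resize(s["image"][110:220,190:370],None,fx=4.4,fy=4.4,interpolation=cv2.INTER_CUBIC))
E
```

```text
held mid [ 0.6415 -0.1345  0.1735] width 0.0586 ang -99.53 centre [ 0.5922 -0.1262  0.1735]
pile mid [ 0.6487 -0.1419  0.016 ] width 0.0605 ang -99.55 centre [ 0.5993 -0.1336  0.016 ]
tcp [ 0.59278133 -0.12541674  0.13506191]
```

View pics/w10.png

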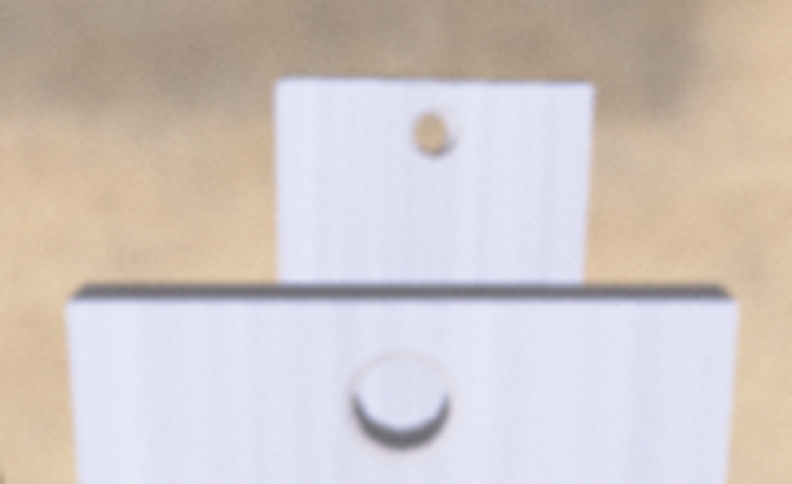

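```bash
python3 -m crank '[[0.05,0.01,0.0063,-0.008,0],[0.05,0.025,0,0,0],[0.05,0.03,0,0,0],[0.05,0.03,0,0,0],[0.05,0.015,0,0,0]]';python3 -m crank '[[0.05,0,0,0,0],[0.05,0,0,0,0]]'
python3 - <<'E'
from h import *
from station import manip,snapshot
st=manip.sense();print(st["force"],st["finger_gap"]*85.4)
s=snapshot("wrist"); T=Twc(s,st); c=cloud(s,T); cv2.imwrite("pics/w11.png",cv2.resize(s["image"][110:220,190:370],None,fx=4.4,fy=4.4,interpolation=cv2.INTER_CUBIC))
print([c[v,260].round(4).tolist() for v in (190,230,270,310)])
s=snapshot("side"); cv2.imwrite("pics/s11.png",cv2.resize(s["image"][130:280,190:390],None,fx=4,fy=4))
E
```

```text
t: 9.85
tcp_pos: [0.5996, -0.1346, 0.0222]
tool_rot: [-0.703, 0.059, 0.706, 0.06]
force: [0.0, -0.3, -1.0]
finger_gap: 0.691
t: 10.05
tcp_pos: [0.6017, -0.1353, 0.0255]
tool_rot: [0.705, -0.06, -0.704, -0.06]
force: [0.9, 0.3, -1.4]
finger_gap: 0.692
[ 0.8765805   0.26285016 -1.38737793] 59.063557675822814
[[0.6466, -0.1352, 0.0644], [0.6301, -0.1321, 0.065], [0.6112, -0.1284, 0.0635], [0.5918, -0.1248, 0.0641]]
```

View pics/s11.png

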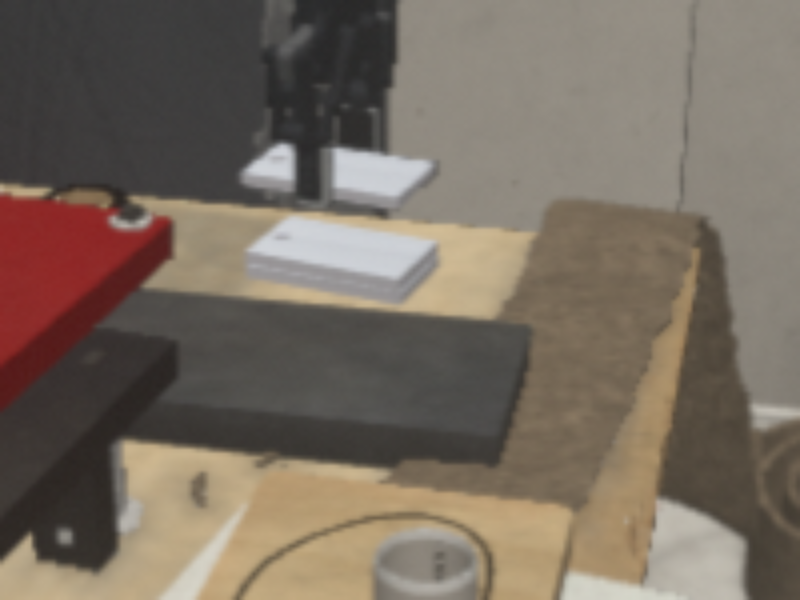

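View pics/w11.png

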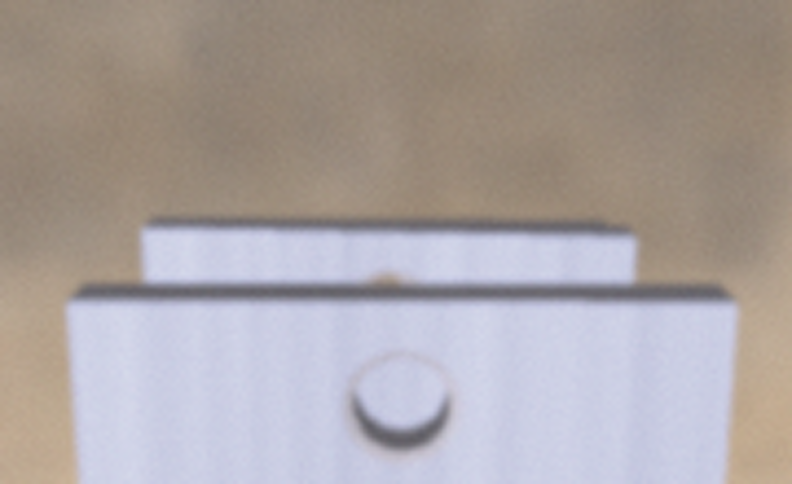

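Run:
```python
from rel import *
rel([(205.5,178.2),(358.2,178.2)],[(222.3,161.8),(334.5,163.4)])
for i in range(3):
  st=manip.sense();print(st["tcp_pos"]);snapshot("top")
```

```text
held mid [ 0.6504 -0.1448  0.0652] width 0.0603 ang -99.65 centre [ 0.6011 -0.1364  0.0652]
pile mid [ 0.6485 -0.1427  0.016 ] width 0.0607 ang -100.47 centre [ 0.5993 -0.1336  0.016 ]
tcp [ 0.60240023 -0.1356244   0.02675903]
[ 0.6023724  -0.1356      0.02692076]
[ 0.60220834 -0.13552412  0.0268837 ]
[ 0.60200625 -0.1354207   0.02675567]
```

```bash
python3 -m crank '[[0.05,0.006,-0.0023,0.0022,0.014],[0.05,0.01,0,0,0],[0.05,0.01,0,0,0],[0.05,0.006,0,0,0],[0.05,0.002,0,0,0]]';python3 -m crank '[[0.05,0,0,0,0],[0.05,0,0,0,0],[0.05,0,0,0,0]]'
python3 - <<'E'
from h import *
from station import manip,snapshot
s=snapshot("wrist")
st=manip.sense();print(st["tcp_pos"],st["force"],st["finger_gap"]*85.4)
s=snapshot("wrist"); T=Twc(s,st); c=cloud(s,T); cv2.imwrite("pics/w12.png",cv2.resize(s["image"][110:220,190:370],None,fx=4.4,fy=4.4,interpolation=cv2.INTER_CUBIC))
print([c[v,260].round(4).tolist() for v in (190,230,270,310)])
s=snapshot("side"); cv2.imwrite("pics/s12.png",cv2.resize(s["image"][130:230,210:330],None,fx=6,fy=6))
E
```

```text
t: 10.85
tcp_pos: [0.5983, -0.1321, -0.0103]
tool_rot: [-0.703, 0.064, 0.705, 0.065]
force: [-0.5, 0.2, -0.6]
finger_gap: 0.691
t: 11.15
tcp_pos: [0.5996, -0.1326, -0.0084]
tool_rot: [0.704, -0.065, -0.704, -0.065]
force: [-0.4, 0.2, -0.6]
finger_gap: 0.693
[ 0.59955692 -0.13256438 -0.00830233] [-0.0732449   1.27906775 -0.65713057] 58.81922113474433
[[0.6443, -0.133, 0.0298], [0.6284, -0.1298, 0.032], [0.6096, -0.1259, 0.0303], [0.59, -0.1219, 0.0304]]
```

View pics/s12.png

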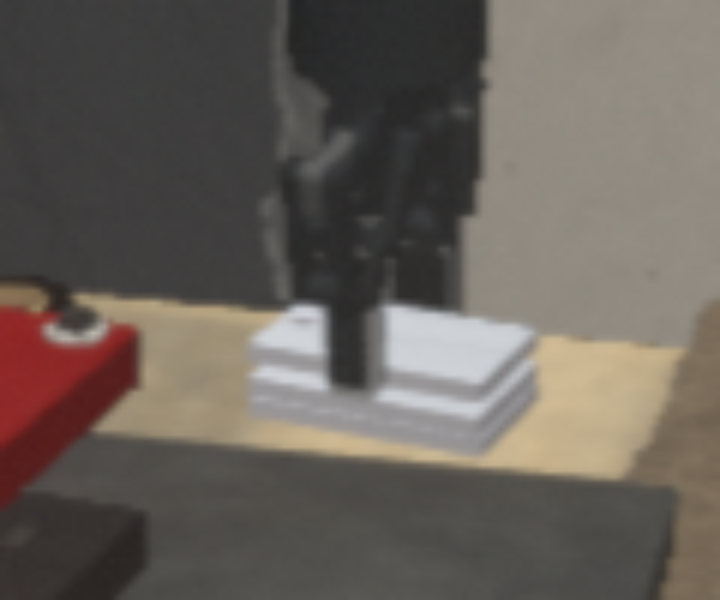

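View pics/w12.png

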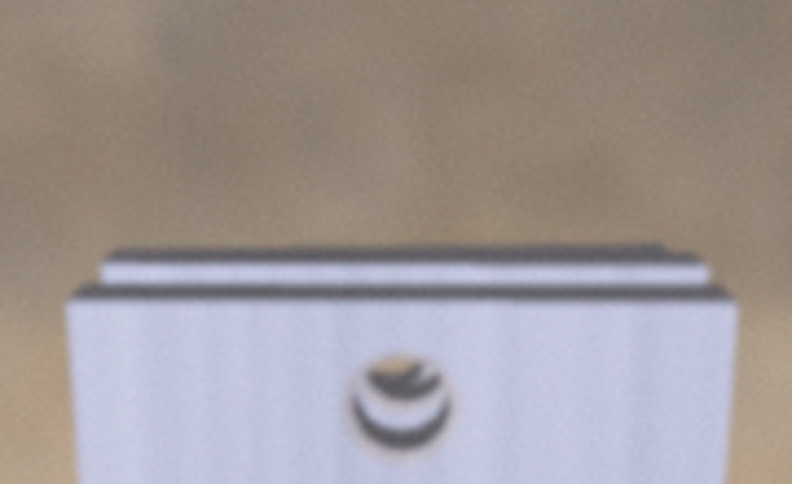

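Well aligned, about 6 mm above the pile. Lowering in small steps while watching the force.

```bash
python3 -m crank '[[0.05,0.002,0,0,0],[0.05,0.002,0,0,0],[0.05,0.001,0,0,0],[0.05,0,0,0,0],[0.05,0,0,0,0]]'
python3 - <<'E'
from h import *
from station import manip,snapshot
s=snapshot("wrist")
st=manip.sense();print(st["tcp_pos"],st["force"],st["finger_gap"]*85.4)
s=snapshot("wrist"); T=Twc(s,st); c=cloud(s,T)
print(np.median(c[190:300,250:310,2]))
s=snapshot("side"); cv2.imwrite("pics/s13.png",cv2.resize(s["image"][130:230,210:330],None,fx=6,fy=6))
E
```

```text
t: 11.8
tcp_pos: [0.5999, -0.1327, -0.0129]
tool_rot: [0.705, -0.065, -0.704, -0.065]
force: [-0.8, 0.2, 6.4]
finger_gap: 0.692
[ 0.59986855 -0.13272001 -0.01285613] [0.04884538 0.5314606  6.10022006] 59.233588274450454
0.02571716004388136
```

View pics/s13.png

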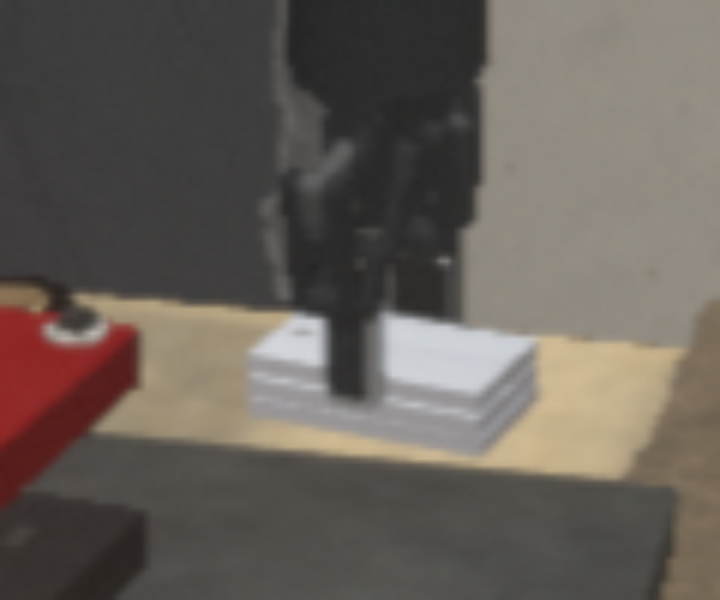

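Contact at 6 N: the tips rest on the pile with the plate about 2 mm above it. Raise 1 mm and open.

```bash
python3 -m crank '[[0.05,-0.001,0,0,0],[0.064,0,0,0,0],[0.07,0,0,0,0],[0.0854,0,0,0,0],[0.0854,0,0,0,0]]';python3 -m crank '[[0.0854,0,0,0,0],[0.0854,-0.01,0,0,0],[0.0854,-0.03,0,0,0],[0.0854,-0.04,0,0,0],[0.0854,-0.04,0,0,0]]'; python3 -m crank '[[0.0854,0,0,0,0],[0.0854,0,0,0,0]]'
python3 - <<'E'
from h import *
from station import manip,snapshot
st=manip.sense();print(st["tcp_pos"],st["force"],st["finger_gap"]*85.4)
s=snapshot("wrist"); T=Twc(s,st); c=cloud(s,T);cv2.imwrite("pics/w14.png",s["image"])
s=snapshot("side"); cv2.imwrite("pics/s14.png",cv2.resize(s["image"][130:230,210:330],None,fx=6,fy=6))
E
```

```text
t: 12.45
tcp_pos: [0.5992, -0.1324, -0.0129]
tool_rot: [-0.704, 0.065, 0.704, 0.065]
force: [0.0, -0.5, 0.3]
finger_gap: 1.001
t: 12.95
tcp_pos: [0.5988, -0.1323, 0.1088]
tool_rot: [-0.704, 0.065, 0.704, 0.065]
force: [-0.3, -0.7, 0.3]
finger_gap: 1.004
t: 13.15
tcp_pos: [0.6, -0.1326, 0.1092]
tool_rot: [0.705, -0.065, -0.703, -0.064]
force: [-0.1, 0.7, -0.0]
finger_gap: 0.998
[ 0.59999019 -0.13264901  0.10920482] [-0.12716188  0.72640327 -0.00103656] 85.26453857669286
```

View pics/s14.png

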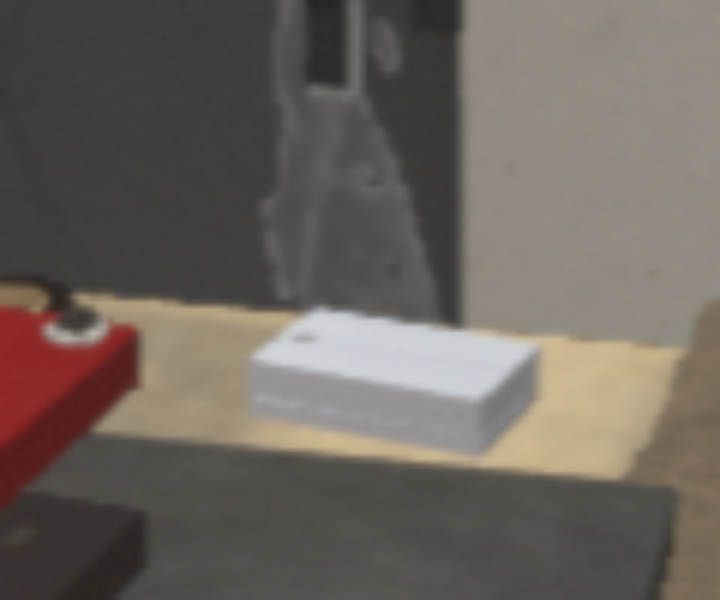

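View pics/w14.png

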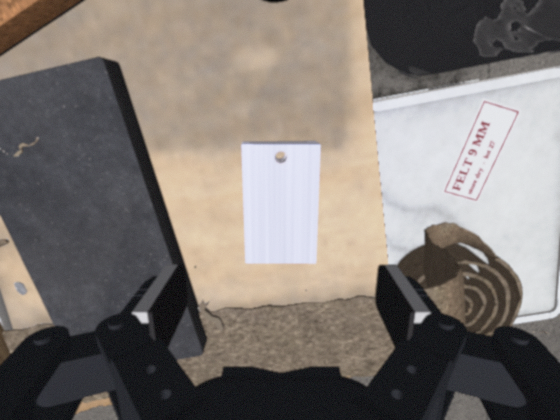

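The plate lies squarely on the pile with edges flush. Next, locate the die in the top view.

Run:
```python
from h import *
from station import manip,snapshot
s=snapshot("top"); T=Twc(s); c=cloud(s,T); cv2.imwrite("pics/t15.png",cv2.resize(s["image"][215:265,160:225],None,fx=10,fy=10,interpolation=cv2.INTER_CUBIC))
z=c[...,2]; v,u=np.mgrid[:420,:560]; m=(z>.055)&(z<.08)&(v>215)&(v<265)&(u>160)&(u<225)
p=c[m]; print(m.sum(),cv2.minEnclosingCircle(p[:,:2].astype(np.float32)),np.median(p[:,2]))
s=snapshot("side"); cv2.imwrite("pics/s15.png",cv2.resize(s["image"][240:320,250:350],None,fx=6,fy=6))
```

```text
114 ((0.46700403094291687, 0.2562360465526581), 0.020712189376354218) 0.0637031388208581
```

View pics/t15.png

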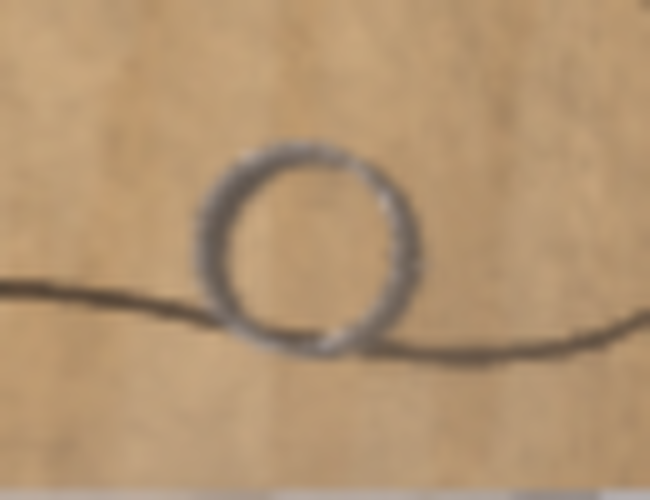

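View pics/s15.png

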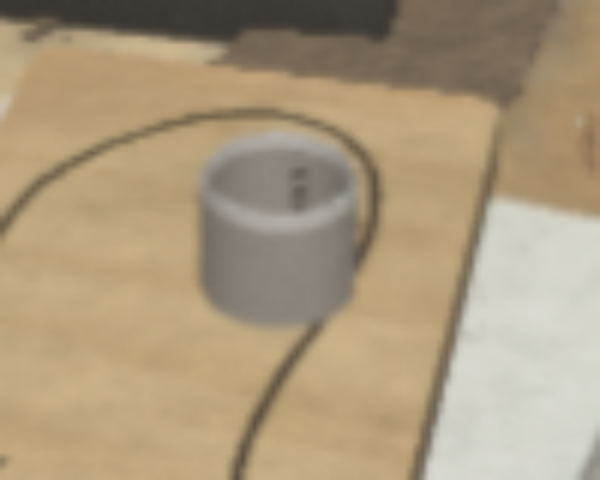

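Run:
```python
from h import *
from station import manip,snapshot
s=snapshot("top"); T=Twc(s); print(onplane(s,T,[(190.55,239.35)],.067))
st=manip.sense(); plan(st,(.466,.255,.15)); print(pose(st).round(3))
```

```text
[[0.46669396 0.25313323 0.067     ]]
tool shift [-0.0433 -0.3565  0.2006]
[[-0.003 -0.182 -0.983]
 [ 0.001 -0.983  0.182]
 [-1.    -0.001  0.003]]
```

```bash
python3 -m crank '[[0.0854,-0.02,-0.02,0.03,0],[0.0854,-0.022,-0.032,0.04,0],[0.0854,0,-0.032,0.04,0],[0.0854,0,-0.035,0.035,0],[0.0854,0,-0.035,0.03,0]]'; python3 -m crank '[[0.0854,0,-0.04,0.02,0],[0.0854,0,-0.045,0.005,0],[0.0854,0,-0.045,0,0],[0.0854,0,-0.045,0,0],[0.0854,0,-0.027,0,0]]'; python3 -m crank '[[0.0854,0,0,0,0],[0.0854,0,0,0,0]]'
python3 - <<'E'
from h import *
from station import manip,snapshot
snapshot("top")
st=manip.sense();print(st["tcp_pos"],st["force"]); plan(st,(.4665,.254,.1))
s=snapshot("wrist"); T=Twc(s,st); c=cloud(s,T);cv2.imwrite("pics/w16.png",s["image"])
z=c[...,2]; v,u=np.mgrid[:420,:560]; m=(z>.06)&(z<.072)&(v>140)&(v<265)&(u>200)&(u<360)
p=c[m]; print(m.sum(),cv2.minEnclosingCircle(p[:,:2].astype(np.float32)))
E
```

```text
t: 13.9
tcp_pos: [0.4569, 0.0473, 0.1464]
tool_rot: [-0.703, 0.065, 0.705, 0.065]
force: [-0.4, 0.1, -0.2]
finger_gap: 0.998
t: 14.4
tcp_pos: [0.4716, 0.2521, 0.1462]
tool_rot: [-0.704, 0.064, 0.704, 0.064]
force: [0.4, -0.8, -1.2]
finger_gap: 0.998
t: 14.6
tcp_pos: [0.4707, 0.2492, 0.146]
tool_rot: [-0.703, 0.065, 0.705, 0.064]
force: [-0.4, -0.5, -0.3]
finger_gap: 1.002
[0.47068145 0.24842493 0.1461274 ] [ 0.66865353 -0.19647929 -0.19889716]
tool shift [ 0.0461 -0.0048  0.005 ]
517 ((0.4679129123687744, 0.2557028532028198), 0.020357904955744743)
```

View pics/w16.png

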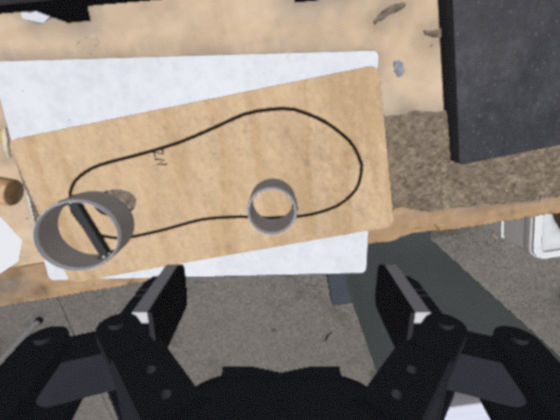

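```bash
python3 -m crank '[[0.0854,0.01,-0.0057,0.0046,0],[0.0854,0.02,0,0,0],[0.0854,0.02,0,0,0],[0.0854,0.01,0,0,0],[0.0854,0,0,0,0]]'
python3 - <<'E'
from h import *
from station import manip,snapshot
snapshot("top");snapshot("top")
st=manip.sense();print(st["tcp_pos"],st["force"])
s=snapshot("wrist"); c=cloud(s,s["T_tool_cam"]);cw=cloud(s,Twc(s,st));cv2.imwrite("pics/w17.png",s["image"])
z=cw[...,2]; v,u=np.mgrid[:420,:560]; m=(z>.058)&(z<.072)&(v>140)&(v<310)&(u>195)&(u<365)
print(m.sum(),cv2.minEnclosingCircle(cw[m][:,:2].astype(np.float32)),"tool y,z",cv2.minEnclosingCircle(c[m][:,1:].astype(np.float32)))
E
```

```text
t: 15.2
tcp_pos: [0.4668, 0.2546, 0.0854]
tool_rot: [-0.703, 0.066, 0.706, 0.065]
force: [-0.1, -0.4, 0.4]
finger_gap: 1.001
[0.46832343 0.2553128  0.0870515 ] [ 0.31657025 -0.62613553  0.77522835]
1061 ((0.46699464321136475, 0.2557344138622284), 0.020626002922654152) tool y,z ((-0.00017221241432707757, 0.001378522953018546), 0.020625991746783257)
```

View pics/w17.png

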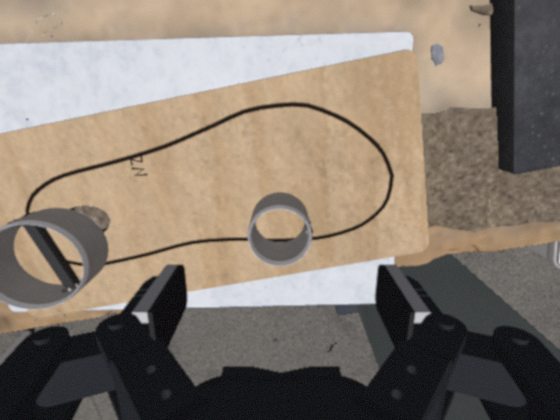

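The die at (281,229) is centred between the jaws to under 1 mm. Descend and grip.

```bash
python3 -m crank '[[0.0854,0.02,0,0.001,0],[0.0854,0.02,0,0,0],[0.0854,0.02,0,0,0],[0.0854,0.012,0,0,0],[0.0854,0,0,0,0]]'; python3 -m crank '[[0.06,0,0,0,0],[0.05,0,0,0,0],[0.046,0,0,0,0],[0.043,0,0,0,0],[0.042,0,0,0,0]]' 25
python3 - <<'E'
from h import *
from station import manip,snapshot
snapshot("top")
st=manip.sense();print(st["tcp_pos"],st["force"],st["finger_gap"]*85.4)
s=snapshot("wrist"); cv2.imwrite("pics/w18.png",s["image"])
s=snapshot("side"); cv2.imwrite("pics/s18.png",cv2.resize(s["image"][200:350,200:380],None,fx=4,fy=4))
E
```

```text
t: 15.85
tcp_pos: [0.4668, 0.2556, 0.0143]
tool_rot: [-0.704, 0.065, 0.705, 0.064]
force: [-0.4, -0.1, -0.3]
finger_gap: 1.002
t: 16.35
tcp_pos: [0.4675, 0.2559, 0.0155]
tool_rot: [0.704, -0.065, -0.704, -0.065]
force: [0.1, -0.0, -0.6]
finger_gap: 0.498
[0.46737526 0.25583373 0.01535271] [ 0.55632323 -0.28141558  0.07029173] 41.99223262212325
```

View pics/s18.png

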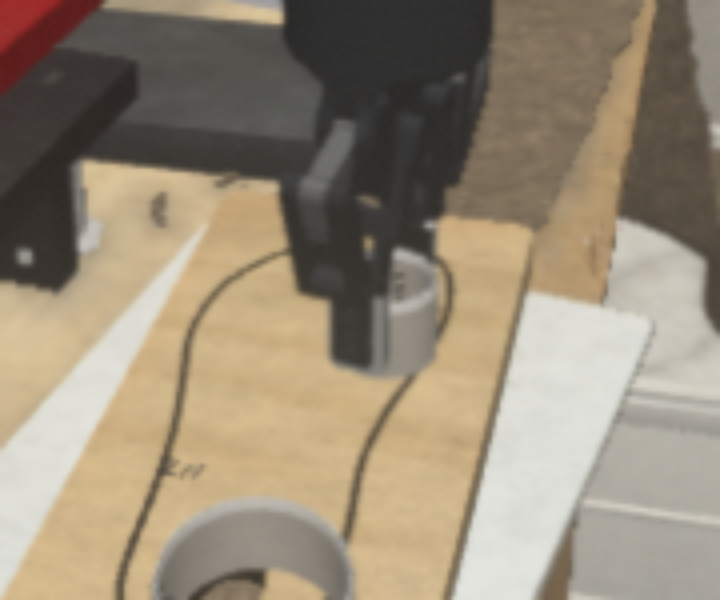

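View pics/w18.png

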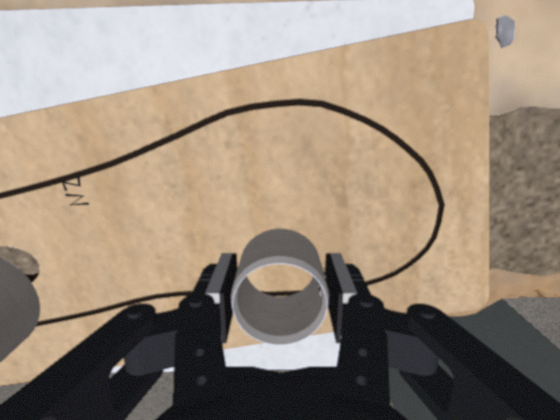

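```bash
python3 -m crank '[[0.04,0,0,0,0],[0.037,0,0,0,0],[0.034,0,0,0,0],[0.03,0,0,0,0],[0.03,0,0,0,0]]' 25; python3 -m crank '[[0.03,-0.004,0,0,0],[0.03,-0.01,0,0,0],[0.03,-0.02,0,0,0],[0.03,-0.03,0,0,0],[0.03,-0.026,0,0,0]]' 35
python3 - <<'E'
from h import *
from station import manip,snapshot
snapshot("top")
st=manip.sense();print(st["tcp_pos"],st["force"],st["finger_gap"]*85.4); plan(st,(.55,.028,.105))
s=snapshot("wrist"); cv2.imwrite("pics/w19.png",s["image"])
s=snapshot("side"); cv2.imwrite("pics/s19.png",cv2.resize(s["image"][150:300,200:380],None,fx=4,fy=4))
E
```

```text
t: 17.0
tcp_pos: [0.4673, 0.2559, 0.0153]
tool_rot: [0.704, -0.065, -0.704, -0.065]
force: [-0.2, 1.2, 5.4]
finger_gap: 0.462
t: 17.5
tcp_pos: [0.4669, 0.2555, 0.1062]
tool_rot: [-0.704, 0.065, 0.704, 0.065]
force: [0.8, 0.2, -1.9]
finger_gap: 0.458
[0.46957183 0.25650611 0.11010739] [-0.03489316  0.54801023  1.49837964] 39.721810315630165
tool shift [ 0.0052  0.2101 -0.1206]
```

View pics/s19.png

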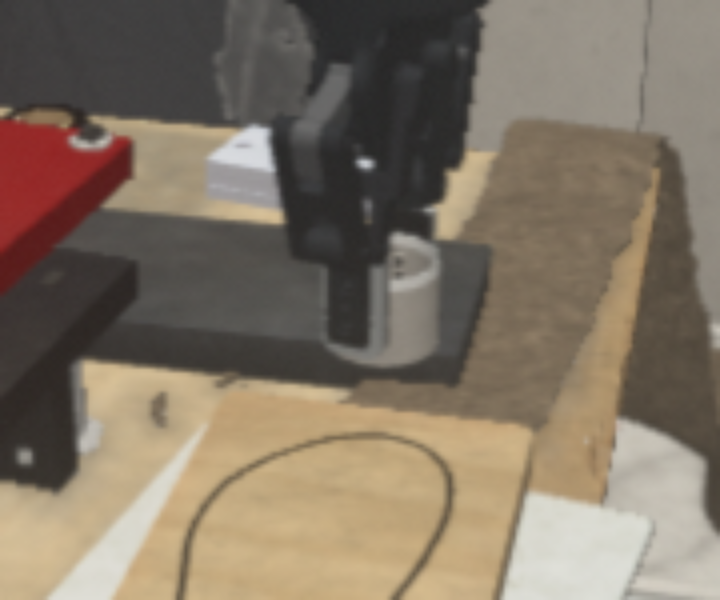

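View pics/w19.png

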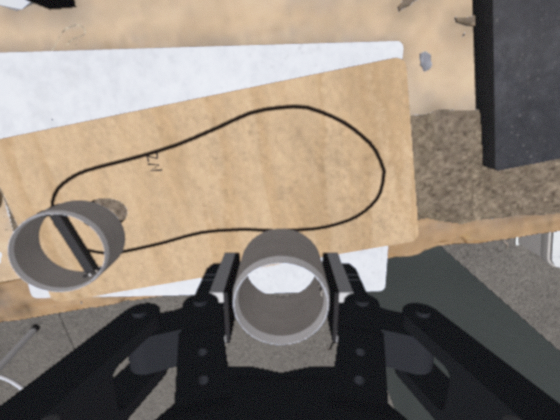

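Die is held upright. Carry it sideways first, then forward over the dark block.

```bash
python3 -m crank '[[0.03,0,0.015,0,0],[0.03,0,0.03,0,0],[0.03,0,0.035,0,0],[0.03,0,0.035,-0.01,0],[0.03,0,0.035,-0.02,0]]'; python3 -m crank '[[0.03,0,0.03,-0.03,0],[0.03,0,0.02,-0.03,0],[0.03,0,0.01,-0.02,0],[0.03,0,0,-0.01,0],[0.03,0,0,0,0]]'; python3 -m crank '[[0.03,0.02,0,0,0],[0.03,0.02,0,0,0],[0.03,0.015,0,0,0],[0.03,0,0,0,0]]';  python3 - <<'E'
from h import *
from station import manip,snapshot
snapshot("top")
st=manip.sense();print(st["tcp_pos"],st["force"],st["finger_gap"]*85.4); plan(st,(.55,.028,.015-.006))
s=snapshot("wrist"); cv2.imwrite("pics/w20.png",s["image"])
s=snapshot("side"); cv2.imwrite("pics/s20.png",cv2.resize(s["image"][130:280,200:380],None,fx=4,fy=4))
E
```

```text
t: 18.15
tcp_pos: [0.4652, 0.1012, 0.1034]
tool_rot: [-0.702, 0.065, 0.707, 0.064]
force: [0.3, 1.2, -1.5]
finger_gap: 0.455
t: 18.65
tcp_pos: [0.5468, 0.0267, 0.1039]
tool_rot: [-0.703, 0.065, 0.705, 0.065]
force: [-0.8, 0.4, -1.3]
finger_gap: 0.469
t: 19.05
tcp_pos: [0.5427, 0.0291, 0.0477]
tool_rot: [-0.701, 0.064, 0.707, 0.064]
force: [-1.4, 1.0, -1.0]
finger_gap: 0.458
[0.5440121  0.02877156 0.04882318] [-0.03478996  0.49320291 -0.43629034] 39.13369598617633
tool shift [ 0.0398 -0.0003 -0.0062]
```

View pics/s20.png

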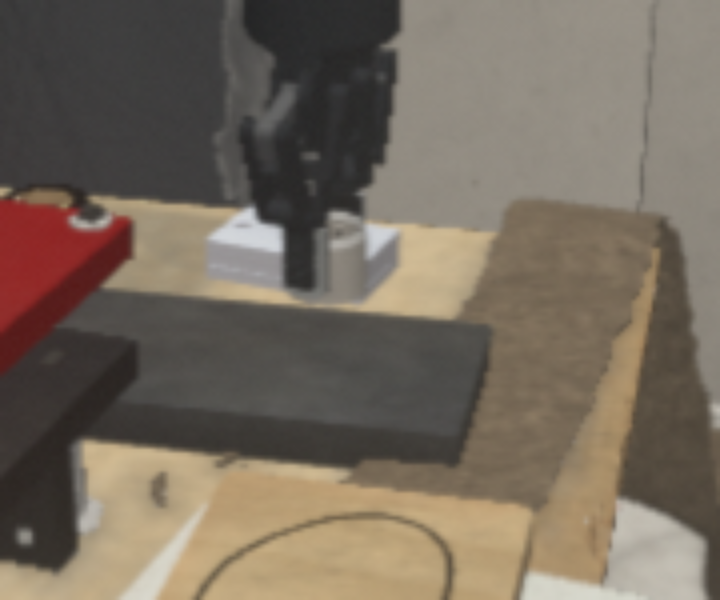

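View pics/w20.png

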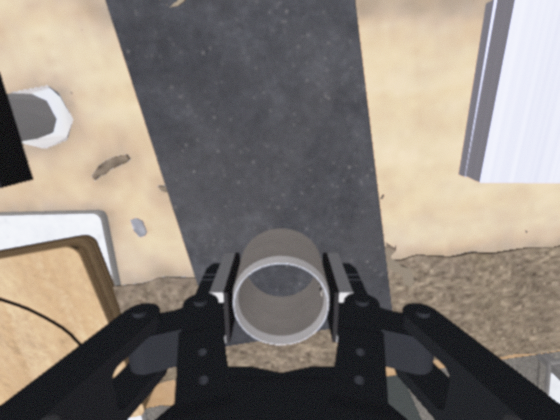

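```bash
python3 -m crank '[[0.03,0.012,0,-0.006,0],[0.03,0.012,0,0,0],[0.03,0.008,0,0,0],[0.03,0.003,0,0,0],[0.03,0,0,0,0]]'
python3 - <<'E'
from h import *
from station import manip,snapshot
snapshot("top");snapshot("top")
st=manip.sense();print(st["tcp_pos"],st["force"],st["finger_gap"]*85.4)
s=snapshot("side"); cv2.imwrite("pics/s21.png",cv2.resize(s["image"][150:250,220:340],None,fx=6,fy=6))
E
```

```text
t: 19.7
tcp_pos: [0.5522, 0.0264, 0.0142]
tool_rot: [-0.703, 0.065, 0.705, 0.065]
force: [0.5, 0.4, -1.1]
finger_gap: 0.46
[0.55283043 0.02628457 0.01496718] [-0.26113177  0.16226202 -1.01112967] 39.55895049137736
```

View pics/s21.png

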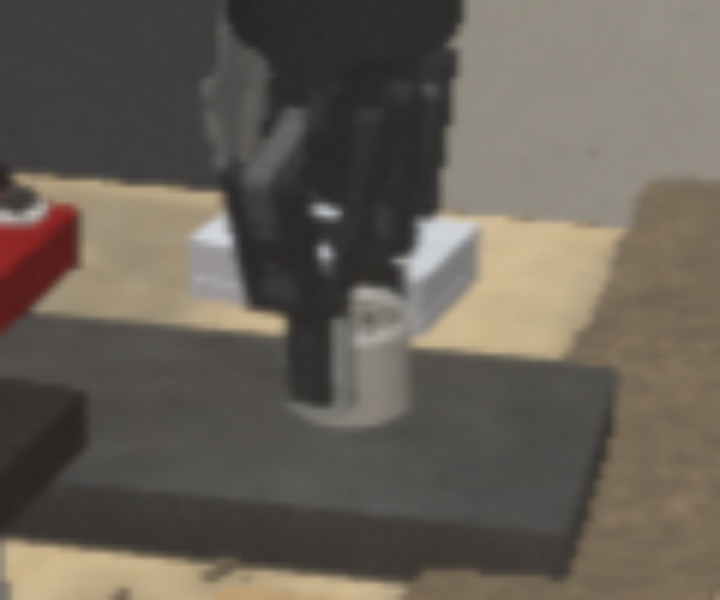

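About 5 mm left; lower in 1 mm rows.

```bash
python3 -m crank '[[0.03,0.001,0,0,0],[0.03,0.001,0,0,0],[0.03,0.001,0,0,0],[0.03,0.001,0,0,0],[0.03,0,0,0,0]]'; python3 -m crank '[[0.03,0.001,0,0,0],[0.03,0,0,0,0]]'
```

```text
t: 20.35
tcp_pos: [0.5527, 0.0263, 0.0109]
tool_rot: [-0.704, 0.065, 0.704, 0.065]
force: [-1.0, -0.1, -1.5]
finger_gap: 0.458
t: 20.55
tcp_pos: [0.5528, 0.0263, 0.0099]
tool_rot: [-0.704, 0.065, 0.704, 0.065]
force: [0.0, -0.6, -2.1]
finger_gap: 0.462
```

```bash
python3 -m crank '[[0.03,0.001,0,0,0],[0.03,0,0,0,0]]'; python3 -m crank '[[0.03,0.001,0,0,0],[0.03,0,0,0,0]]'
```

```text
t: 20.75
tcp_pos: [0.553, 0.0263, 0.0094]
tool_rot: [0.704, -0.065, -0.704, -0.065]
force: [-1.3, 1.1, 1.7]
finger_gap: 0.464
t: 20.95
tcp_pos: [0.553, 0.0263, 0.0093]
tool_rot: [0.704, -0.065, -0.704, -0.065]
force: [-1.9, -0.2, 10.0]
finger_gap: 0.462
```

Contact. Back off 1 mm, open slowly and retreat upward.

```bash
python3 -m crank '[[0.03,-0.001,0,0,0],[0.041,0,0,0,0],[0.044,0,0,0,0],[0.05,0,0,0,0],[0.06,0,0,0,0]]'; python3 -m crank '[[0.0854,0,0,0,0],[0.0854,0,0,0,0],[0.0854,0,0,0,0],[0.0854,-0.01,0,0,0],[0.0854,-0.02,0,0,0]]'
python3 - <<'E'
from h import *
from station import manip,snapshot
st=manip.sense();print(st["tcp_pos"],st["force"],st["finger_gap"]*85.4)
s=snapshot("side"); cv2.imwrite("pics/s22.png",cv2.resize(s["image"][150:250,220:340],None,fx=6,fy=6))
E
```

```text
t: 21.45
tcp_pos: [0.5528, 0.0263, 0.0088]
tool_rot: [-0.704, 0.065, 0.704, 0.065]
force: [0.1, 0.4, -0.7]
finger_gap: 0.699
t: 21.95
tcp_pos: [0.5517, 0.0265, 0.0386]
tool_rot: [-0.703, 0.065, 0.705, 0.065]
force: [0.2, 0.4, 0.5]
finger_gap: 0.996
[0.55166248 0.02645927 0.0386195 ] [0.15303982 0.44137599 0.49317354] 85.06829117909191
```

View pics/s22.png

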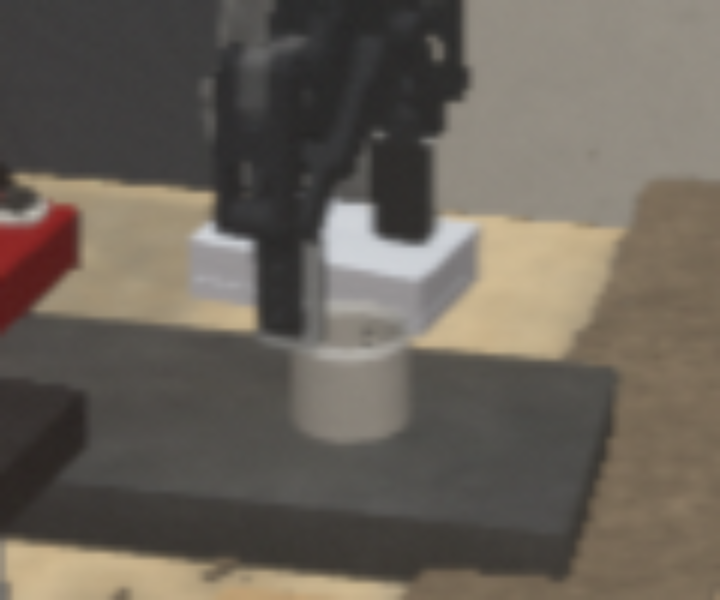

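```bash
python3 -m crank '[[0.0854,-0.03,0,0,0],[0.0854,-0.03,0,0,0],[0.0854,-0.03,0,0,0],[0.0854,-0.03,0,0,0],[0.0854,0,0,0,0]]'; python3 -m crank '[[0.0854,0,0,0.02,0],[0.0854,0,0,0.02,0],[0.0854,0,0,0.02,0],[0.0854,0,0,0,0],[0.0854,0,0,0,0]]'
python3 - <<'E'
from h import *
from station import manip,snapshot
snapshot("top")
st=manip.sense();print(st["tcp_pos"],st["force"])
s=snapshot("wrist"); c=cloud(s,Twc(s,st)); cv2.imwrite("pics/w23.png",s["image"])
z=c[...,2]; m=(z>.055)&(z<.066)&(abs(c[...,0]-.55)<.05)&(abs(c[...,1]-.027)<.04)
print("die top circle",m.sum(),cv2.minEnclosingCircle(c[m][:,:2].astype(np.float32)))
m=(z>.019)&(z<.03)&(abs(c[...,0]-.6)<.07)&(abs(c[...,1]+.133)<.05)
print("plate top",m.sum(),cv2.minAreaRect(c[m][:,:2].astype(np.float32)),np.median(z[m]))
s=snapshot("side"); c=cloud(s,Twc(s)); z=c[...,2]; cv2.imwrite("pics/s23.png",cv2.resize(s["image"][150:250,220:340],None,fx=6,fy=6))
m=(z>.057)&(z<.067)&(abs(c[...,0]-.55)<.05)&(abs(c[...,1]-.027)<.04)
p=c[m];print("rim plane",np.linalg.lstsq(np.c_[p[:,:2],np.ones(len(p))],p[:,2],rcond=None)[0])
E
```

```text
t: 22.5
tcp_pos: [0.5561, 0.026, 0.1637]
tool_rot: [0.708, -0.065, -0.701, -0.064]
force: [1.1, -0.8, -0.8]
finger_gap: 1.002
t: 23.0
tcp_pos: [0.4942, 0.0372, 0.159]
tool_rot: [0.704, -0.065, -0.704, -0.065]
force: [-0.4, -0.3, 0.5]
finger_gap: 1.001
[0.49505551 0.03698639 0.15908522] [1.41672707 0.07082379 0.11490476]
die top circle 468 ((0.5525619387626648, 0.026011699810624123), 0.020449282601475716)
plate top 7186 ((0.5865254998207092, -0.1301683783531189), (0.061880093067884445, 0.07533030211925507), 79.35611724853516) 0.023209671611725102
rim plane [ 0.00158027 -0.00888866  0.05904344]
```

View pics/s23.png

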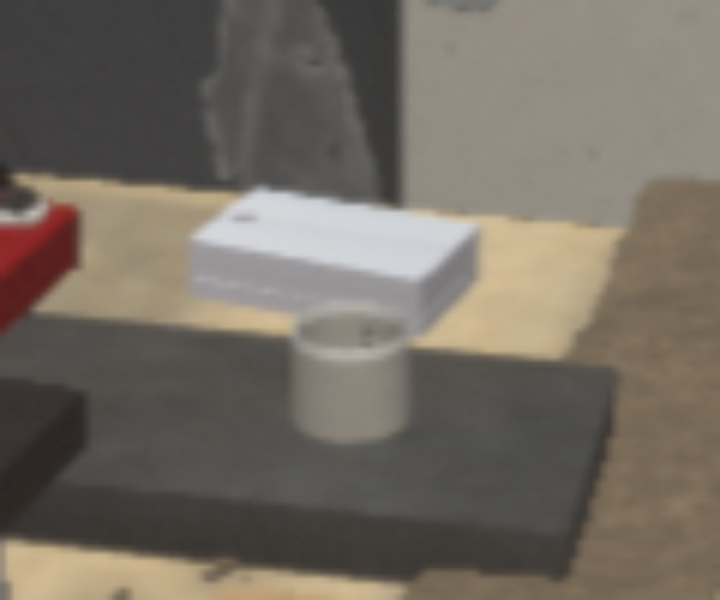

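View pics/w23.png

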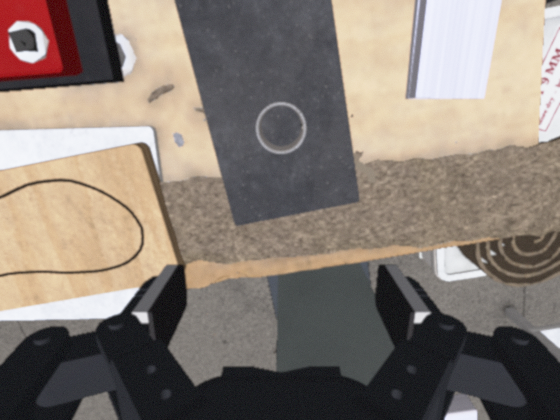

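The die stands upright at (0.553,0.026), well inside the block, and the plate is flush on the pile. The robot is clear of everything.

Run:
```python
from station import manip
print(manip.sign_off())
```

```text
the job is handed in; nothing more can be done
None
```

I laid the packing plate on the pile and stood the round die upright on the dark block. I handed the job in at about 23 s of the 58 s allowed; sign-off gave no verdict.

**Last checks:**
- **Plate:** it lies flat with its edges flush with the pile in the side view, and its top is at about 23 mm (24 expected). The last wrist view caught only part of the plate, so I did not re-measure its offset or the pile's movement. By eye the pile has not moved.
- **Die:** its axis is at about (0.553, 0.026), roughly 46 mm ahead of the block's centre toward the robot and about 2 mm off it sideways. Its rim is level to within about 0.01 rad.
- **Robot:** the gripper is open and clear of everything.

**What went wrong or disagreed:**
- **First grasp missed:** my first close on the plate shut above it without touching. The fingertips measured 28 to 37 mm behind the TCP, depending on the opening, so I went about 25 mm lower and gripped it at 59.6 mm.
- **Contact at the pile:** while lowering the plate, the fingertips touched the pile at about 6 N, so I backed off 1 mm and let the plate drop the last 1–2 mm.
- **Force at the block:** setting the die down peaked at about 10 N.

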